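# Check the counter scale, weigh a batch of tappets and post its ticket

### The job

Check the parts-counter scale by standing the check weight alone and centred on its pan, let go until it settles, and put the weight back on its cork pad; then set the empty tray centred on the pan and load every loose tappet into it, never driving the pan hard down. With the loaded tray left on the pan, take the ticket hanger off its stand, hook it over the rail near the rail's left post, slide it along the rail without lifting it to the black tape mark and leave it hanging there; leave the other goods alone.

Things in the scene. Friction and masses are not known exactly. Their poses are not given: they have to be found in the camera images.
- pan_centre (a point): Centre of the top face of the scale's square steel pan (180 x 180 x 8 mm, a thin dark ring of 53 mm diameter marks its centre); its x and y axes are parallel to the pan's sides, z up. About 92 mm above the bench when unloaded; the grey scale housing under it (200 x 190 mm, top 51 mm above the bench) turns with it.
- pan (a joint): How far the sprung pan has sunk, in m: 0 unloaded, growing downwards, hard stop at 0.030. Spring 500 N/m with about 0.5 N of preload; the check weight sinks it about 9 mm, the fully loaded tray about 12 mm. It must never go beyond 0.024.
- pad: Flat round cork pad on the bench, 90 mm diameter, 3 mm thick, fixed; origin at the centre of its underside. The check weight belongs on it, standing within about 25 mm of its centre. It may lie to the left or right.
- check_weight: Bright steel check weight, about 0.5 kg: round body 50 mm diameter and 30 mm high, a neck, and a knob of 24 mm diameter from 34 to 50 mm above its underside. Origin at the centre of its underside, z up its axis.
- tray: Low open aluminium tray 130 mm (x) x 160 mm (y), walls 4 mm thick and 18 mm high, floor 5 mm thick, about 0.25 kg, empty on the bench at the left. Upright grip plate in its middle: 10 mm thick (x), 60 mm long (y), top 70 mm above the tray's underside. Origin: centre of its underside. Holds two tappets each side of the grip plate, e.g. at x +-33, y +-36 mm.
- tappet0: Dark steel bucket tappet, a solid cylinder 34 mm in diameter and 40 mm high, about 0.1 kg, standing on the bench on the right; origin at the centre of its underside, z up its axis. Two to four tappets are present.
- tappet1: Dark steel bucket tappet, a solid cylinder 34 mm in diameter and 40 mm high, about 0.1 kg, standing on the bench on the right; origin at the centre of its underside, z up its axis. Two to four tappets are present.
- tappet2: Dark steel bucket tappet, a solid cylinder 34 mm in diameter and 40 mm high, about 0.1 kg, standing on the bench on the right; origin at the centre of its underside, z up its axis. Two to four tappets are present.
- tappet3: Dark steel bucket tappet, a solid cylinder 34 mm in diameter and 40 mm high, about 0.1 kg, standing on the bench on the right; origin at the centre of its underside, z up its axis. Two to four tappets are present.
- hanger: Rigid aluminium ticket hanger, 0.12 kg, hung on the stand. Origin: its seat, the middle of the underside of the hook's roof, which rests on top of the bar; z up, y along the bar. Roof: x -18 to +19 mm, 20 mm wide, 6 mm thick. Below the seat: back leg x -18 to -12, down 50 mm; short tip x +13 to +19, down 10 mm; ticket plate 6 mm thick, 60 mm wide (y), 50 to 110 mm down at x 0.
- hanger_tab (a point): Grip point in the hanger's black grip tab, 26 mm above the seat; the tab is 12 mm thick along x, 20 mm along y, and rises from 6 to 40 mm above the seat. Axes as the hanger's.
- hanger_throat (a point): Middle of the hook's open side, which faces the hanger's +x: 27 mm below the seat, 16 mm to +x; the gap, from the tip down to the foot arm, is 10 to 44 mm below the seat. The bar passes through it sideways: to unhook, raise the hanger 21 mm and draw it 45 mm towards its own -x; to hook, do the reverse. Axes as the hanger's.
- stand: Fixed parking stand: base 64 x 110 x 10 mm, its middle at y +15 mm, a horizontal bar of 12 mm diameter along its y, from y -30 to +62 mm, bar top 135 mm above the bench, carried by one post at y +56 mm. Origin on the bench below the hanger's seat. It may be on the left or right.
- rail_top (a point): Middle of the fixed steel rail, on its top line, 200 mm above the bench. The rail is a bar of 12 mm diameter, 320 mm long, along this point's y axis (about left, +y); x away from the robot; posts of 12 mm diameter at y -154 and +154 mm support it from below. Near the left post means the hanger's seat 50 to 120 mm from the middle on the +y side (80 mm is best, clear of the post).
- mark: Black tape band, 24 mm wide, round the right half of the rail. Origin: its middle on the rail's top line, y along the rail. The hanger's seat must finish within 10 mm of it along the rail.
- carton: Bystander: blue carton 60 x 90 x 50 mm, at the right edge of the work; origin at the centre of its underside. Not to be moved.
- filter_can: Bystander: white can 70 mm diameter, 85 mm high, far right; origin at the centre of its underside. Not to be moved.
- bearing_race: Bystander: steel ring 64 mm outer diameter, 18 mm high, far left; origin at the centre of its underside. Not to be moved.
Not all that is in view belongs to the job. Leave any blue look-alike of the hanger alone. What is shaped like the tappet1 but orange is not meant.

How it is judged:
On the way, in this order (a step that is already met when the one before it is completed fails the run):
1. the check weight stands centred on the pan, released and settled (horizontal distance between check_weight and pan_centre below 0.012 m and z of check_weight in the frame of pan_centre between -0.004 and 0.005 m and angle between check_weight's own z axis and vertical below 0.12 rad and value of joint pan above 0.005 m and linear speed of check_weight below 0.03 m/s and contact force between the fingers and check_weight below 0.05 N), for 0.3 s.
2. the check weight is back on its cork pad, released (horizontal distance between check_weight and pad below 0.025 m and height (world z) of check_weight below 0.01 m and angle between check_weight's own z axis and vertical below 0.15 rad and linear speed of check_weight below 0.03 m/s and contact force between the fingers and check_weight below 0.05 N), for 0.2 s.
3. the tray stands centred on the pan, released (horizontal distance between tray and pan_centre below 0.012 m and z of tray in the frame of pan_centre between -0.005 and 0.005 m and angle between tray's own z axis and vertical below 0.1 rad and linear speed of tray below 0.03 m/s and contact force between the fingers and tray below 0.05 N), for 0.2 s.
4. every tappet lies in the tray, released (x of tappet0 in the frame of tray between -0.062 and 0.062 m and y of tappet0 in the frame of tray between -0.078 and 0.078 m and z of tappet0 in the frame of tray between -0.003 and 0.03 m and linear speed of each of tappet0, tappet1, tappet2, tappet3 below 0.03 m/s and contact force between the fingers and tappet0 below 0.05 N and x of tappet1 in the frame of tray between -0.062 and 0.062 m and y of tappet1 in the frame of tray between -0.078 and 0.078 m and z of tappet1 in the frame of tray between -0.003 and 0.03 m and contact force between the fingers and tappet1 below 0.05 N and x of tappet2 in the frame of tray between -0.062 and 0.062 m and y of tappet2 in the frame of tray between -0.078 and 0.078 m and z of tappet2 in the frame of tray between -0.003 and 0.03 m and contact force between the fingers and tappet2 below 0.05 N and x of tappet3 in the frame of tray between -0.062 and 0.062 m and y of tappet3 in the frame of tray between -0.078 and 0.078 m and z of tappet3 in the frame of tray between -0.003 and 0.03 m and contact force between the fingers and tappet3 below 0.05 N), for 0.2 s.
5. the hanger is hooked on the rail near the left post (x of hanger in the frame of rail_top between -0.014 and 0.014 m and z of hanger in the frame of rail_top between -0.006 and 0.006 m and y of hanger in the frame of rail_top between 0.05 and 0.12 m and angle between hanger's own z axis and vertical below 0.3 rad), for 0.1 s.
6. the hanger slides past the middle of the rail, still on it (x of hanger in the frame of rail_top between -0.014 and 0.014 m and z of hanger in the frame of rail_top between -0.006 and 0.006 m and y of hanger in the frame of rail_top between -0.025 and 0.04 m and angle between hanger's own z axis and vertical below 0.3 rad), for 0.05 s.
7. the hanger hangs at the tape mark, released (x of hanger in the frame of rail_top between -0.014 and 0.014 m and z of hanger in the frame of rail_top between -0.006 and 0.006 m and y of hanger in the frame of rail_top between -0.13 and 0 m and angle between hanger's own z axis and vertical below 0.3 rad and y of hanger in the frame of mark between -0.01 and 0.01 m and linear speed of hanger below 0.03 m/s and contact force between the fingers and hanger below 0.05 N), for 0.2 s.
At the end, for the whole second after the job is handed in: The check weight stands released on its pad (within 25 mm of the pad's centre, upright); the tray stands centred on the pan (within 12 mm) with every tappet in it; the hanger hangs released on the rail with its seat within 10 mm of the tape mark along the rail; all at rest (all of step 2 and all of step 3 and all of step 4 and all of step 7); the robot touches nothing.
It fails at once if the pan is driven or dropped on so hard that it sinks more than 24 mm (value of joint pan above 0.024 m).
It fails at once if the carton is moved more than 30 mm (distance of carton from where it was at the start of the episode above 0.03 m).
It fails at once if the filter can is moved more than 30 mm (distance of filter_can from where it was at the start of the episode above 0.03 m).
It fails at once if the bearing race is moved more than 30 mm (distance of bearing_race from where it was at the start of the episode above 0.03 m).
Of tappet0, tappet1, tappet2, tappet3 only 2 to 4 are there at a start; the rules pass over those that are not, and their reading is None.
At some moment in a run one of tappet0, tappet1, tappet2, tappet3, check_weight may be knocked a few centimetres aside while the robot is not near it.
It also fails if it takes over 210 s, if anything falls off the work surface, if the arm or the gripper's body presses on something with over 40 N, if the wrist force passes 120 N, or if a joint passes its speed limit or range.

### The arm

A 7-joint arm with a two-finger parallel gripper is mounted at the origin on the work surface. World frame = base frame: x ahead of the robot, y to its left, z up, the work surface at z = 0. Lengths are in m, angles in rad, forces in N, time in s.
With the tool pointing down it reaches from about 0.425 to 1.025 m from the base axis. Payload 9.4 kg.
Tool frame: the origin (TCP) lies at the centre of the arm's flange, where the gripper is bolted on; the fingertips stand 186 mm ahead of it and the grasp point (between the pads) lies 167 mm ahead of it (pinch_z is the z of the grasp point in the tool frame, in m); z points along the fingers, y is the line along which they close (so a half turn about z gives the same grasp; the last joint's range is limited). The gripper opens to 93 mm and grips with 3 to 60 N. Pads are 15 mm wide; open, the fingers measure 128 mm over their backs; the gripper's body (75 mm by 188 mm) begins 65 mm behind the grasp point.
Start: joints at [1.072, 0.599, -0.003, 1.599, 0.002, 0.943, -0.08], TCP at [0.297, -0.661, 0.405] pointing down, gripper open.
Joint ranges: [-2.57, 2.57], [-0.35, 1.97], [-1.29, 1.29], [0.11, 2.56], [-1.05, 4.19], [0.11, 1.86], [-2.63, 2.63]. Speed limits (rad/s): [2.22, 2.22, 3.01, 3.01, 3.14, 3.14, 3.14].

### API

Orientations are given as a unit quaternion [w, x, y, z].
In Python, from station import * gives the robot as it stands.
- The arm moves only by the tool step_arm, never from a script. Its argument "rows" is a list of rows, each an object of numbers: "dx", "dy", "dz": the shift along the tool's x, y, z in cm; "wx", "wy", "wz": the turn, a rotation vector about the tool's x, y, z in degrees; "claw": the closure in counts, from 0 (fully open) to 255 (shut). In form: [{"dx": .., "dy": .., "dz": .., "wx": .., "wy": .., "wz": .., "claw": ..}, ...]. A call has 1 to 8 rows; each row shifts and turns the commanded pose from where the row before left it, along the tool's axes as they then stand; what a row does not reach is not made up. A row lasts 1/10 s, in which the tool goes at most 50 mm and 8.59 degrees, less where a joint would pass 70% of its speed; a pose out of reach is approached as far as the arm can. A call is refused whole if a number of a shift passes 5 or a number of a turn 8.59, either way. A call with a gripper value outside its range is refused whole. The fingers move at their own pace and stop on an object; "force" is the grip in N (left out, the last holds). Time passes only in rows, so rows that do not move let the fingers close. It gives the time, the measured TCP pose, the force, the opening and the grip force at its end, in the units of the state.
- sense(): the state, without advancing time (a new reading comes with each control period).
- snapshot(name): name is "scene" or "side" or "wrist"; returns (picture, depth): 400x640x3 uint8, red, green, blue; 400x640 float32, m along the optical axis (not along the pixel's ray), 0 where there is no reading.
- calibration(name): a dict with "camera_matrix" (3x3 intrinsics, pixels), "xyz" and "attitude" of the camera in the world. Camera axes: x right, y up, looking along -z (the intrinsics and any distortion apply to the point x, -y, -z); pixel columns grow to the right and rows downward; lengths in m; the calibration is good to about 2 mm. A picture is of the moment at which its call begins: read the wrist's pose just before it. calibration takes no time and is no camera call; for the wrist camera it gives the pose at the moment of the call.
- sign_off(): hands the job in; it is judged then, once.
The state is a dict: "time_s": time; "joint_pos": joint angles; "joint_vel": joint speeds; "joint_torque": joint torques, N m; "tcp_pos": TCP position; "tcp_rot": TCP orientation; "wrist_force": force on the tool from outside, world axes, zero at the start; "moment": the same for the moment, N m; "finger_gap": finger opening in m; "grip_force": force on a finger pad.
Only numpy, scipy, OpenCV 4.12 (cv2) and the standard library are available. Lean on these libraries where they do the work, as an engineer would, in place of code of your own. Each camera call takes 0.05 s, during which the arm holds its last target. There are 200 camera calls.

## Working session

There is one attempt and no reset: what is moved stays moved. The work goes in short steps, Python scripts to look and compute and a tool call to move; the robot and the scene stay as the last step left them, time stands still between calls to the robot, and variables do not carry over. Pictures are saved under pics/ and viewed, at most 14 in all, crops included, and the job is handed in when it is done.

Besides the shell and the picture viewer there is one more tool, called after "Request:" as name([rows], argument=value, ...), one row to a line, values as JSON. step_arm: Moves the arm, as the interface text tells. Its arguments: {"type":"object","properties":{"rows":{"type":"array","items":{"type":"object","properties":{"dx":{"type":"number"},"dy":{"type":"number"},"dz":{"type":"number"},"wx":{"type":"number"},"wy":{"type":"number"},"wz":{"type":"number"},"claw":{"type":"number"}}}},"force":{"type":"number"}},"required":["rows"]}

```bash
mkdir -p pics; ls; cat > h.py <<'E'
from station import *
import numpy as np, cv2
from scipy.spatial.transform import Rotation as R
def cal(n):
    c=calibration(n); q=np.array(c["attitude"],float)
    M=R.from_quat([q[1],q[2],q[3],q[0]]).as_matrix() if q.size==4 else q.reshape(3,3)
    return np.array(c["camera_matrix"]),np.array(c["xyz"]),M,c
def shot(n,f=None):
    K,t,M,c=cal(n); p,d=snapshot(n)
    if f: cv2.imwrite("pics/"+f+".png",cv2.cvtColor(p,cv2.COLOR_RGB2BGR))
    v,u=np.mgrid[:400,:640]
    P=np.stack([(u-K[0,2])/K[0,0]*d,-(v-K[1,2])/K[1,1]*d,-d],-1)@M.T+t
    P[d<=0]=np.nan
    return p,d,P
def tcp():
    s=sense(); q=s["tcp_rot"]; return np.array(s["tcp_pos"]),R.from_quat([q[1],q[2],q[3],q[0]]).as_matrix(),s
E
python3 - <<'E'
from h import *
for n in("scene","side","wrist"):
    print(n,{k:np.round(v,3).tolist() if not isinstance(v,str) else v for k,v in calibration(n).items()})
for n in("scene","side"):
    p,d,P=shot(n,n+"0"); np.savez(n+"0.npz",p=p,P=P)
p,t,s=tcp(); print(p,t,s)
E
```

```text
pics
scene {'camera_matrix': [[456.306, 0.0, 317.746], [0.0, 456.306, 200.156], [0.0, 0.0, 1.0]], 'xyz': [1.261, 0.622, 0.796], 'attitude': [0.327, 0.176, 0.433, 0.821]}
side {'camera_matrix': [[403.266, 0.0, 317.886], [0.0, 403.266, 203.759], [0.0, 0.0, 1.0]], 'xyz': [0.497, -0.992, 0.729], 'attitude': [0.873, 0.485, -0.01, -0.046]}
wrist {'camera_matrix': [[334.904, 0.0, 322.751], [0.0, 334.904, 203.223], [0.0, 0.0, 1.0]], 'xyz': [0.358, -0.634, 0.384], 'attitude': [0.834, -0.101, 0.066, -0.539]}
[ 0.29675355 -0.66131609  0.4040045 ] [[ 9.12323577e-01  4.09469473e-01 -6.63960309e-04]
 [ 4.09469984e-01 -9.12322909e-01  1.11455824e-03]
 [-1.49368624e-04 -1.28870958e-03 -9.99999158e-01]] {'time_s': 0.1, 'joint_pos': array([ 1.07231249,  0.60000337, -0.00255016,  1.5999708 ,  0.00183807,
        0.94291728, -0.07979726]), 'joint_vel': array([ 0.00113049, -0.00116394, -0.00011996, -0.00261787,  0.00015385,
       -0.00028163,  0.00046897]), 'joint_torque': array([ 4.50325431e-03, -7.66566968e+01,  1.50228549e+00, -2.52943951e+01,
       -5.22487785e-02,  1.35725731e-02,  2.50435772e-05]), 'tcp_pos': array([ 0.29675355, -0.66131609,  0.4040045 ]), 'tcp_rot': array([-6.14435888e-04,  9.77835063e-01,  2.09375663e-01, -2.07941238e-04]), 'wrist_force': array([0.64035017, 0.04183415, 0.07052131]), 'moment': array([-0.03280527, -0.08780261,  0.02374501]), 'grip_force': 0.0, 'finger_gap': 0.09287237856510627}
```

View pics/scene0.png

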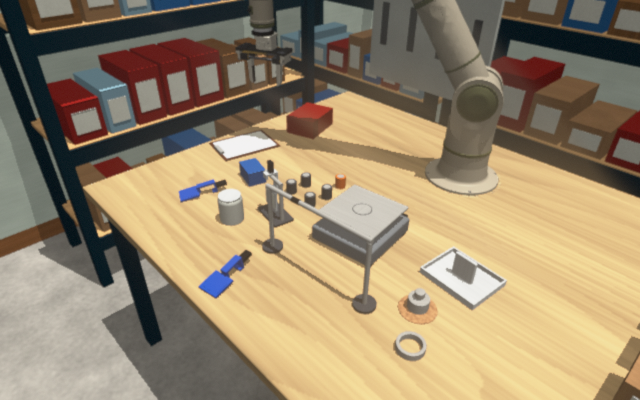

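View pics/side0.png

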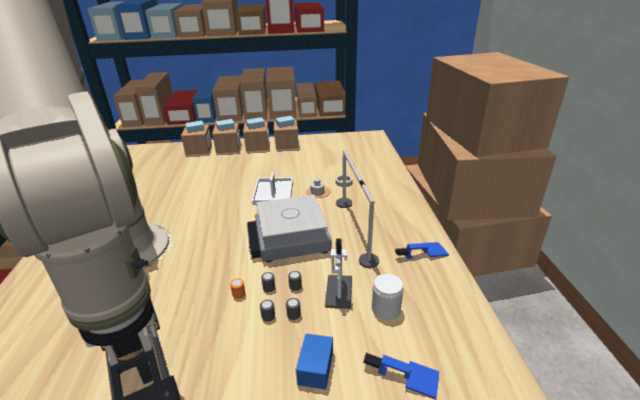

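The scene shows the pan at (362,209), weight on its pad at (418,300), tray at (463,275), rail from (270,190) to (368,240), and the stand with the hanger at (272,195). The side view shows four dark tappets at (269,282), (295,280), (267,310) and (293,308). The orange look-alike is at (238,288), and the blue hanger look-alikes at (420,250) and (405,372) are not meant.

```bash
cat > m.py <<'E'
from h import *
A=[np.load(n+"0.npz") for n in("scene","side")]
def sel(i,z0,z1,x0,x1,y0,y1,col=None):
    P=A[i]["P"];p=A[i]["p"].astype(int)
    m=(P[...,2]>z0)&(P[...,2]<z1)&(P[...,0]>x0)&(P[...,0]<x1)&(P[...,1]>y0)&(P[...,1]<y1)
    if col: m&=col(p)
    return m
def blobs(i,z0,z1,x0=.2,x1=1.1,y0=-.8,y1=.6,mn=12,col=None):
    m=sel(i,z0,z1,x0,x1,y0,y1,col); n,l,st,c=cv2.connectedComponentsWithStats(m.astype(np.uint8))
    for k in range(1,n):
        if st[k,4]>=mn:
            Q=A[i]["P"][l==k]; r=cv2.minAreaRect(Q[:,:2].astype(np.float32)*1000)
            print(i,"px",c[k].round().astype(int),"n",st[k,4],"rect c",np.round(r[0],1),"sz",np.round(r[1],1),"ang",round(r[2],1),"z",np.nanmedian(Q[:,2]).round(4))
for z0,z1 in((.034,.046),(.046,.058),(.062,.075),(.084,.1),(.12,.145),(.145,.18),(.185,.21)):
    print("z",z0,z1)
    for i in(0,1): blobs(i,z0,z1)
print("orange pad"); blobs(0,-.01,.01,.2,1.1,0,.6,30,lambda p:(p[...,0]-p[...,2]>110)); 
E
python3 m.py
```

```text
z 0.034 0.046
0 px [291 125] n 31 rect c [ 209.2 -627.2] sz [10.5 55. ] ang 10.2 z 0.0397
0 px [251 173] n 76 rect c [ 548.3 -458.4] sz [ 43.1 100.9] ang 12.9 z 0.0401
0 px [305 176] n 59 rect c [ 424.5 -309.3] sz [34.1 28.9] ang 47.2 z 0.0403
0 px [340 177] n 62 rect c [ 348.5 -229.2] sz [33.7 32.2] ang 45.3 z 0.0399
0 px [209 182] n 40 rect c [ 670.3 -487.2] sz [26.8 37.1] ang 79.7 z 0.0366
0 px [291 182] n 60 rect c [ 484.6 -312.9] sz [35.2 28.1] ang 48.3 z 0.0399
0 px [326 188] n 68 rect c [ 425.8 -214.3] sz [36.3 31.2] ang 60.1 z 0.04
0 px [309 195] n 74 rect c [ 493.4 -218. ] sz [35.2 30.4] ang 44.9 z 0.0393
0 px [274 206] n 17 rect c [ 605.3 -244.2] sz [21.4  3.7] ang 85.3 z 0.0402
0 px [231 213] n 83 rect c [ 716.2 -301.9] sz [28.2 65.9] ang 59.1 z 0.0401
0 px [281 212] n 17 rect c [ 608.7 -210.4] sz [ 7.4 14. ] ang 10.1 z 0.0416
0 px [389 240] n 126 rect c [477.4  79.9] sz [186.6   3.9] ang 7.5 z 0.0399
0 px [339 243] n 202 rect c [589.9  -5.5] sz [  8.  172.8] ang 7.9 z 0.0401
0 px [272 237] n 15 rect c [ 698.8 -140.9] sz [6.2 8.3] ang 46.8 z 0.0403
0 px [234 261] n 84 rect
[... 4872 characters left out ...]
] n 189 rect c [ 595.5 -254.1] sz [91.5 36.7] ang 81.8 z 0.1367
z 0.145 0.18
0 px [270 166] n 78 rect c [ 596.8 -264.5] sz [24.2 14.4] ang 79.4 z 0.1628
0 px [269 198] n 54 rect c [ 698.8 -140.1] sz [ 8.6 11.7] ang 64.7 z 0.161
0 px [368 253] n 74 rect c [676.7 166.3] sz [ 8.1 11.7] ang 39.0 z 0.1644
1 px [343 161] n 36 rect c [667.8 157.9] sz [9.9 9.9] ang 78.6 z 0.1614
1 px [371 213] n 52 rect c [ 692.2 -148.6] sz [ 8.1 12.3] ang 66.6 z 0.1617
1 px [338 245] n 87 rect c [ 592.1 -269.4] sz [20.9 11.4] ang 82.5 z 0.167
z 0.185 0.21
0 px [320 214] n 672 rect c [686.4   9.2] sz [ 14.6 323. ] ang 4.4 z 0.1982
1 px [358 178] n 284 rect c [681.9   5.7] sz [ 14.4 322.2] ang 4.4 z 0.1987
orange pad
```

Request:
step_arm([
  {"dz": -1,"wz": -8.2},
  {"dz": -1,"wz": -8.2},
  {"dz": -1,"wz": -8.2},
  {"dz": -1,"wz": -8.2},
  {"dz": -1,"wz": -8.2},
  {"dz": -1,"wz": -8.2},
  {"dz": -1,"wz": -8.2},
  {"dz": -1,"wz": -8.2},
])

```text
invalid input
```

```bash
cat >> h.py <<'E'
def go(x,y,z,yaw=None):
    "shift (cm, tool axes after the turn) and wz turn (deg) to bring the grasp point to x,y,z with tool x at yaw"
    p,M,s=tcp(); g=p+M[:,2]*.167; y0=np.degrees(np.arctan2(M[1,0],M[0,0])); w=0 if yaw is None else (y0-yaw+180)%360-180
    M2=M@R.from_rotvec([0,0,np.radians(w)]).as_matrix()
    g2=p+M2[:,2]*.167
    print("g",g.round(4),"yaw %.2f tilt %.2f t %.2f F %s gap %.4f grip %.2f"%(y0,np.degrees(np.arccos(-M[2,2])),s["time_s"],np.round(s["wrist_force"],1),s["finger_gap"],s["grip_force"]))
    print("turn wz %.2f then dxyz cm"%w,((np.array([x,y,z])-g2)@M2*100).round(2), "j",np.round(s["joint_pos"],2))
E
python3 -c "
from h import *
go(.52,.23,.30,90)"
```

```text
g [ 0.2966 -0.6611  0.237 ] yaw 24.17 tilt 0.07 t 0.10 F [0.6 0.  0.1] gap 0.0929 grip 0.00
turn wz -65.83 then dxyz cm [89.12 22.33 -6.22] j [ 1.07  0.6  -0.    1.6   0.    0.94 -0.08]
```

Request:
step_arm([
  {"dx": 0,"dy": 0,"dz": -0.8,"wx": 0,"wy": 0,"wz": -8.2,"claw": 0},
  {"dx": 0,"dy": 0,"dz": -0.8,"wx": 0,"wy": 0,"wz": -8.2,"claw": 0},
  {"dx": 0,"dy": 0,"dz": -0.8,"wx": 0,"wy": 0,"wz": -8.2,"claw": 0},
  {"dx": 0,"dy": 0,"dz": -0.8,"wx": 0,"wy": 0,"wz": -8.2,"claw": 0},
  {"dx": 0,"dy": 0,"dz": -0.8,"wx": 0,"wy": 0,"wz": -8.2,"claw": 0},
  {"dx": 0,"dy": 0,"dz": -0.8,"wx": 0,"wy": 0,"wz": -8.2,"claw": 0},
  {"dx": 0,"dy": 0,"dz": -0.8,"wx": 0,"wy": 0,"wz": -8.2,"claw": 0},
  {"dx": 0,"dy": 0,"dz": -0.8,"wx": 0,"wy": 0,"wz": -8.4,"claw": 0},
])

```text
time_s: 0.9
tcp_pos: [0.2967, -0.6614, 0.4685]
tcp_rot: [-0.0, 0.705, 0.709, 0.0]
wrist_force: [-0.6, -0.4, 0.0]
finger_gap: 0.0927
grip_force: 0.0
```

Request:
step_arm([
  {"dx": 4.5,"dy": 1.1,"dz": 0,"wx": 0,"wy": 0,"wz": 0,"claw": 0},
  {"dx": 4.5,"dy": 1.1,"dz": 0,"wx": 0,"wy": 0,"wz": 0,"claw": 0},
  {"dx": 4.5,"dy": 1.1,"dz": 0,"wx": 0,"wy": 0,"wz": 0,"claw": 0},
  {"dx": 4.5,"dy": 1.1,"dz": 0,"wx": 0,"wy": 0,"wz": 0,"claw": 0},
  {"dx": 4.5,"dy": 1.1,"dz": 0,"wx": 0,"wy": 0,"wz": 0,"claw": 0},
  {"dx": 4.5,"dy": 1.1,"dz": 0,"wx": 0,"wy": 0,"wz": 0,"claw": 0},
  {"dx": 4.5,"dy": 1.1,"dz": 0,"wx": 0,"wy": 0,"wz": 0,"claw": 0},
  {"dx": 4.5,"dy": 1.1,"dz": 0,"wx": 0,"wy": 0,"wz": 0,"claw": 0},
])

```text
time_s: 1.7
tcp_pos: [0.385, -0.2996, 0.4686]
tcp_rot: [-0.0, 0.707, 0.707, -0.0]
wrist_force: [1.1, -0.1, 0.0]
finger_gap: 0.0931
grip_force: 0.0
```

```bash
python3 -c "
from h import *
go(.59,.14,.25,90); p,d,P=shot('wrist','w1'); np.savez('w1.npz',p=p,P=P)"
```

```text
g [ 0.385  -0.2997  0.3016] yaw 89.96 tilt 0.01 t 1.70 F [ 1.1 -0.1  0. ] gap 0.0931 grip 0.00
turn wz -0.04 then dxyz cm [43.97 20.51  5.16] j [ 0.89  0.26 -0.43  2.03  0.14  0.87  0.38]
```

View pics/w1.png

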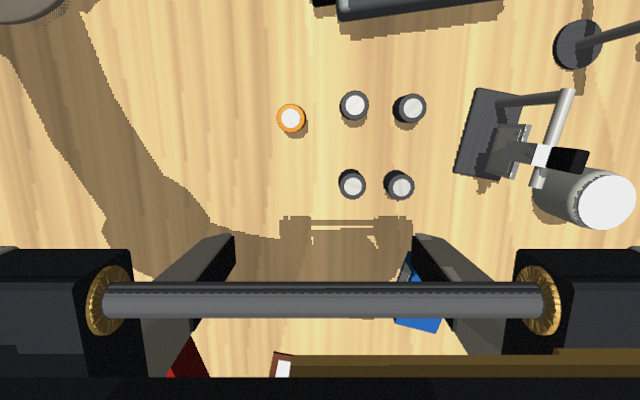

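Wrist view: four dark tappets at (354,106), (410,108), (351,184) and (399,185), and the orange one at (290,118). The hanger on its stand is at the right, around (540,155).

Request:
step_arm([
  {"dx": 4.4,"dy": 2.0,"dz": 0,"wx": 0,"wy": 0,"wz": 0,"claw": 0},
  {"dx": 4.4,"dy": 2.0,"dz": 0,"wx": 0,"wy": 0,"wz": 0,"claw": 0},
  {"dx": 4.4,"dy": 2.0,"dz": 0,"wx": 0,"wy": 0,"wz": 0,"claw": 0},
  {"dx": 4.4,"dy": 2.0,"dz": 0,"wx": 0,"wy": 0,"wz": 0,"claw": 0},
  {"dx": 4.4,"dy": 2.0,"dz": 0,"wx": 0,"wy": 0,"wz": 0,"claw": 0},
  {"dx": 4.4,"dy": 2.0,"dz": 0,"wx": 0,"wy": 0,"wz": 0,"claw": 0},
  {"dx": 4.4,"dy": 2.0,"dz": 0,"wx": 0,"wy": 0,"wz": 0,"claw": 0},
  {"dx": 4.4,"dy": 2.0,"dz": 0,"wx": 0,"wy": 0,"wz": 0,"claw": 0},
])

```text
time_s: 2.55
tcp_pos: [0.5458, 0.0519, 0.4685]
tcp_rot: [0.0, 0.707, 0.707, -0.0]
wrist_force: [0.6, -1.4, 0.3]
finger_gap: 0.0933
grip_force: 0.0
```

```bash
cat > w.py <<'E'
from h import *
import sys
def blobs(p,P,z0,z1,mn=40,box=(.2,1.1,-.6,.6),col=None):
    m=(P[...,2]>z0)&(P[...,2]<z1)&(P[...,0]>box[0])&(P[...,0]<box[1])&(P[...,1]>box[2])&(P[...,1]<box[3])
    if col is not None: m&=col(p.astype(int))
    n,l,st,c=cv2.connectedComponentsWithStats(m.astype(np.uint8))
    for k in range(1,n):
        if st[k,4]>=mn:
            Q=P[l==k]; r=cv2.minAreaRect(Q[:,:2].astype(np.float32)*1000)
            print("px",c[k].round().astype(int),"n",st[k,4],"c",np.round(r[0],1),"sz",np.round(r[1],1),"ang",round(r[2],1),"z",np.nanmedian(Q[:,2]).round(4))
E
python3 - <<'E'
from w import *
w=np.load('w1.npz'); print("tops"); blobs(w['p'],w['P'],.036,.044)
p,d,P=shot('wrist','w2'); np.savez('w2.npz',p=p,P=P)
for z in((.047,.058),(.062,.075),(.014,.025)): print(z); blobs(p,P,*z)
print("pad");blobs(p,P,-.004,.008,200,(.45,.75,.15,.4),lambda p:p[...,0]-p[...,2]>105)
print("tray"); blobs(p,P,-.005,.1,200,(.3,.55,.12,.45),lambda p:p.max(-1)-p.min(-1)<30)
go(.59,.252,.12)
E
```

```text
tops
px [394   8] n 245 c [ 466.  -112.4] sz [127.1   5.5] ang 5.1 z 0.0399
px [596  39] n 64 c [ 692.3 -144.3] sz [ 6.8 11.5] ang 14.6 z 0.0397
px [354 105] n 661 c [ 422.6 -215.3] sz [33.  31.7] ang 0.3 z 0.0404
px [412 108] n 665 c [ 490.1 -218.8] sz [32.5 31.8] ang 1.5 z 0.0406
px [290 118] n 642 c [ 347.6 -230.1] sz [32.3 32.1] ang 89.3 z 0.0404
px [497 147] n 160 c [ 595.7 -266.1] sz [59.6  2.1] ang 79.7 z 0.0399
px [352 186] n 563 c [ 422.1 -311.9] sz [32.4 32.7] ang 3.2 z 0.0404
px [553 191] n 200 c [ 676.3 -323.7] sz [17.6 58.8] ang 2.5 z 0.04
px [400 187] n 567 c [ 482.4 -313.2] sz [32.6 32.6] ang 29.3 z 0.0405
px [409 274] n 45 c [ 500.1 -431.2] sz [23.6  1.8] ang 72.8 z 0.0404
(0.047, 0.058)
px [302 181] n 1867 c [525.1  42.9] sz [133.8 262.7] ang 55.7 z 0.0505
px [434 320] n 43 c [ 695.4 -139.6] sz [11.6  5.2] ang 21.7 z 0.0531
(0.062, 0.075)
px [436  78] n 48 c [669.  162.4] sz [ 4.9 11.5] ang 22.5 z 0.0683
px [438 327] n 64 c [ 694.6 -139.5] sz [11.7  7.4] ang 32.1 z 0.069
(0.014, 0.025)
px [221  41] n 934 c [427.6 225.8] sz [ 68.1 130.9] ang 84.5 z 0.0181
px [224   7] n 46 c [433.5 246.6] sz [14.7  5.3] ang 53.1 z 0.0188
px [354  18] n 110 c [584.3 236.4] sz [15.2 45.1] ang 72.5 z 0.0199
px [242 345] n 114 c [ 426.  -205.4] sz [13.9 33.1] ang 72.4 z 0.0196
px [286 347] n 106 c [ 491.4 -207.2] sz [12.  31.8] ang 88.3 z 0.0196
px [193 354] n 129 c [ 352.6 -221.9] sz [14.9 33.2] ang 56.0 z 0.0194
pad
tray
px [224  29] n 6764 c [428.1 228.1] sz [ 72.7 130.6] ang 84.5 z 0.0055
g [0.5483 0.0607 0.3021] yaw 90.39 tilt 0.36 t 2.60 F [3.9 7.2 2.3] gap 0.0930 grip 0.00
turn wz 0.00 then dxyz cm [18.99  4.25 18.32] j [ 0.2   0.36 -0.56  1.9   0.23  0.94 -0.45]
```

View pics/w2.png

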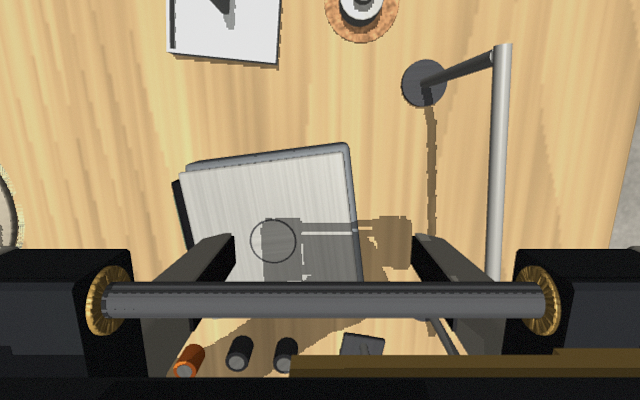

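Wrist view: pan ring at (273,241), tray at the top left, weight on its pad at (362,8), and the rail's left post at (424,82). I need to move closer to the weight.

Request:
step_arm([
  {"dx": 3,"dy": 1,"dz": 0,"wx": 0,"wy": 0,"wz": 0,"claw": 0},
  {"dx": 3,"dy": 1,"dz": 0,"wx": 0,"wy": 0,"wz": 0,"claw": 0},
  {"dx": 2,"dy": 0,"dz": 0,"wx": 0,"wy": 0,"wz": 0,"claw": 0},
  {"dx": 0,"dy": 0,"dz": 0,"wx": 0,"wy": 0,"wz": 0,"claw": 0},
  {"dx": 0,"dy": 0,"dz": 0,"wx": 0,"wy": 0,"wz": 0,"claw": 0},
])

```text
time_s: 3.1
tcp_pos: [0.5652, 0.1299, 0.4683]
tcp_rot: [-0.0, 0.707, 0.707, -0.001]
wrist_force: [-0.5, -1.4, 0.4]
finger_gap: 0.0932
grip_force: 0.0
```

```bash
python3 - <<'E'
from w import *
p,d,P=shot('wrist','w3'); np.savez('w3.npz',p=p,P=P)
for z in((.028,.037),(.047,.058),(.064,.075),(.014,.025),(.087,.097)): print(z); blobs(p,P,*z)
m=(P[...,2]<.009)&(P[...,2]>-.009)&(abs(P[...,0]-.59)<.08)&(abs(P[...,1]-.25)<.08)
q=p.astype(int); m2=m&(q[...,0]-q[...,2]>80)
print(m.sum(),m2.sum(), q[60,360])
print("tray"); blobs(p,P,-.005,.1,200,(.3,.55,.12,.45),lambda p:p.max(-1)-p.min(-1)<30)
go(.59,.252,.12)
E
```

```text
(0.028, 0.037)
px [211  54] n 139 c [436.7 270.8] sz [59.4  4.6] ang 81.1 z 0.0322
px [343  71] n 1115 c [589.4 252.9] sz [49. 49.] ang 1.9 z 0.0332
px [256 213] n 252 c [480.2  80.9] sz [193.1   3.8] ang 6.3 z 0.0323
px [168 250] n 120 c [361.2  28.4] sz [44.  16.5] ang 74.1 z 0.0361
(0.047, 0.058)
px [205  50] n 199 c [436.8 270.8] sz [59.   3.9] ang 81.6 z 0.053
px [344  68] n 381 c [589.3 253.1] sz [22.3 22.9] ang 1.7 z 0.0531
px [270 229] n 2465 c [496.5  67. ] sz [ 91.2 218.2] ang 73.3 z 0.0507
px [343 328] n 171 c [592.7 -76. ] sz [10.6 35.8] ang 7.4 z 0.0506
(0.064, 0.075)
px [197  46] n 623 c [433.3 271.5] sz [59.6  9.6] ang 84.6 z 0.0697
(0.014, 0.025)
px [208  75] n 1423 c [431.2 265.1] sz [146.5 131.8] ang 84.5 z 0.018
px [432  26] n 924 c [693.  305.5] sz [63.1 53. ] ang 0.7 z 0.0181
px [215  56] n 156 c [437. 270.] sz [58.3  6.8] ang 78.3 z 0.0195
px [258 210] n 285 c [480.2  80.9] sz [193.4   4.4] ang 6.2 z 0.0195
(0.087, 0.097)
px [282 254] n 5306 c [514.3  50.7] sz [ 72.4 124.7] ang 89.9 z 0.0921
px [183 245] n 480 c [414.9  64.9] sz [63.9 23.1] ang 31.2 z 0.0918
px [262 341] n 6697 c [496.8 -64.1] sz [179.8  79.8] ang 6.6 z 0.0921
15422 13766 [226 226 220]
tray
px [213  61] n 13828 c [431.7 266.8] sz [151.7 131.3] ang 84.6 z 0.0056
g [0.5651 0.129  0.3013] yaw 89.93 tilt 0.07 t 3.15 F [ 0.1 -1.2  0.5] gap 0.0929 grip 0.00
turn wz 0.00 then dxyz cm [12.32  2.48 18.12] j [ 0.07  0.4  -0.55  1.84  0.25  0.97 -0.59]
```

View pics/w3.png

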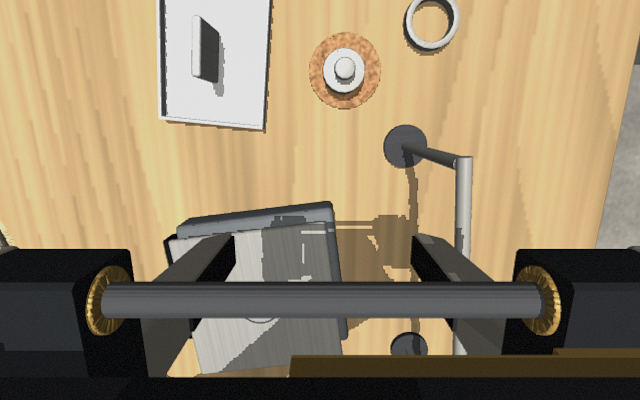

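The weight is at (345,70), concentric with its cork pad. The tray is at (213,61) and the bearing race at (432,26). I'll grasp the weight's body.

Request:
step_arm([
  {"dx": 4.1,"dy": 0.8,"dz": 2,"wx": 0,"wy": 0,"wz": 0,"claw": 0},
  {"dx": 4.1,"dy": 0.8,"dz": 2,"wx": 0,"wy": 0,"wz": 0,"claw": 0},
  {"dx": 4.2,"dy": 0.8,"dz": 2,"wx": 0,"wy": 0,"wz": 0,"claw": 0},
  {"dx": 0,"dy": 0,"dz": 4.5,"wx": 0,"wy": 0,"wz": 0,"claw": 0},
  {"dx": 0,"dy": 0,"dz": 4.5,"wx": 0,"wy": 0,"wz": 0,"claw": 0},
  {"dx": 0,"dy": 0,"dz": 4.5,"wx": 0,"wy": 0,"wz": 0,"claw": 0},
  {"dx": 0,"dy": 0,"dz": 4.5,"wx": 0,"wy": 0,"wz": 0,"claw": 0},
  {"dx": 0,"dy": 0,"dz": 3.2,"wx": 0,"wy": 0,"wz": 0,"claw": 0},
])

```text
time_s: 3.95
tcp_pos: [0.5893, 0.252, 0.1939]
tcp_rot: [0.0, 0.708, 0.706, -0.001]
wrist_force: [0.8, -0.3, -0.8]
finger_gap: 0.0929
grip_force: 0.0
```

Request:
step_arm([
  {"dx": 0,"dy": 0,"dz": 0.2,"wx": 0,"wy": 0,"wz": 0,"claw": 0},
  {"dx": 0,"dy": 0,"dz": 0,"wx": 0,"wy": 0,"wz": 0,"claw": 120},
  {"dx": 0,"dy": 0,"dz": 0,"wx": 0,"wy": 0,"wz": 0,"claw": 150},
  {"dx": 0,"dy": 0,"dz": 0,"wx": 0,"wy": 0,"wz": 0,"claw": 150},
  {"dx": 0,"dy": 0,"dz": 0,"wx": 0,"wy": 0,"wz": 0,"claw": 150},
  {"dx": 0,"dy": 0,"dz": 0,"wx": 0,"wy": 0,"wz": 0,"claw": 150},
  {"dx": 0,"dy": 0,"dz": 0,"wx": 0,"wy": 0,"wz": 0,"claw": 150},
], force=25)

```text
time_s: 4.65
tcp_pos: [0.5893, 0.2543, 0.1952]
tcp_rot: [0.0, 0.707, 0.707, 0.0]
wrist_force: [-0.7, -0.3, 7.1]
finger_gap: 0.0494
grip_force: 16.3
```

```bash
python3 - <<'E'
from w import *
go(.487,-.015,.14)
w=np.load('w3.npz');
w2=np.load('w2.npz');P=w2['P'];p=w2['p'].astype(int)
m=(P[...,2]>.088)&(P[...,2]<.096)&(p.max(-1)<95)&(abs(P[...,0]-.49)<.05)&(abs(P[...,1]+.015)<.05)
Q=P[m];print('ring',len(Q),Q[:,:2].min(0),Q[:,:2].max(0))
E
```

```text
g [0.5894 0.2544 0.0282] yaw 89.97 tilt 0.02 t 4.65 F [-0.7 -0.3  7.1] gap 0.0494 grip 16.33
turn wz 0.00 then dxyz cm [-26.94 -10.22 -11.19] j [-0.26  0.79 -0.36  1.91  0.53  0.53 -0.99]
ring 250 [ 0.44642708 -0.06326359] [0.53975761 0.01337083]
```

Request:
step_arm([
  {"dx": 0,"dy": 0,"dz": -3,"wx": 0,"wy": 0,"wz": 0,"claw": 150},
  {"dx": 0,"dy": 0,"dz": -4.5,"wx": 0,"wy": 0,"wz": 0,"claw": 150},
  {"dx": 0,"dy": 0,"dz": -4.5,"wx": 0,"wy": 0,"wz": 0,"claw": 150},
  {"dx": -4.5,"dy": -1.7,"dz": 0,"wx": 0,"wy": 0,"wz": 0,"claw": 150},
  {"dx": -4.5,"dy": -1.7,"dz": 0,"wx": 0,"wy": 0,"wz": 0,"claw": 150},
  {"dx": -4.5,"dy": -1.7,"dz": 0,"wx": 0,"wy": 0,"wz": 0,"claw": 150},
  {"dx": -4.5,"dy": -1.7,"dz": 0,"wx": 0,"wy": 0,"wz": 0,"claw": 150},
  {"dx": -4.5,"dy": -1.7,"dz": 0,"wx": 0,"wy": 0,"wz": 0,"claw": 150},
])

```text
time_s: 5.45
tcp_pos: [0.5029, 0.0277, 0.3145]
tcp_rot: [-0.0, 0.707, 0.707, -0.0]
wrist_force: [0.0, -1.8, -4.8]
finger_gap: 0.0496
grip_force: 25.0
```

Request:
step_arm([
  {"dx": -4.4,"dy": -1.7,"dz": 0,"wx": 0,"wy": 0,"wz": 0,"claw": 150},
  {"dx": 0,"dy": 0,"dz": 0,"wx": 0,"wy": 0,"wz": 0,"claw": 150},
  {"dx": 0,"dy": 0,"dz": 0,"wx": 0,"wy": 0,"wz": 0,"claw": 150},
  {"dx": 0,"dy": 0,"dz": 0,"wx": 0,"wy": 0,"wz": 0,"claw": 150},
])

```text
time_s: 5.85
tcp_pos: [0.4875, -0.0138, 0.3148]
tcp_rot: [-0.0, 0.707, 0.707, 0.0]
wrist_force: [0.0, -0.1, -4.3]
finger_gap: 0.0495
grip_force: 25.0
```

```bash
python3 - <<'E'
from w import *
go(.487,-.015,.12)
for n in ('scene','side'):
    p,d,P=shot(n,n+'1'); print(n)
    blobs(p,P,.088,.096,1000); blobs(p,P,.165,.18,10,(.4,.56,-.1,.06))
    blobs(p,P,.11,.16,10,(.4,.56,-.1,.06))
E
```

```text
g [ 0.4876 -0.0137  0.1478] yaw 90.01 tilt 0.05 t 5.85 F [ 0.  -0.1 -4.3] gap 0.0495 grip 25.00
turn wz 0.00 then dxyz cm [-0.13 -0.07  2.78] j [ 0.27  0.5  -0.5   2.2   0.45  0.54 -0.57]
scene
px [364 213] n 2143 c [487.6 -13.6] sz [176.9 181.2] ang 7.5 z 0.0923
px [373 180] n 42 c [458.1 -10.9] sz [15.8 23.1] ang 42.9 z 0.1729
px [360 187] n 87 c [505.9 -13.7] sz [22.2 52.4] ang 88.9 z 0.172
px [364 195] n 301 c [490.6  -4.9] sz [34.  83.1] ang 88.3 z 0.1482
side
px [290 217] n 1950 c [486.6 -15.7] sz [180.1 185. ] ang 7.3 z 0.0923
px [300 189] n 28 c [519.1 -24. ] sz [14.4  7.4] ang 16.6 z 0.1723
px [276 191] n 26 c [452.5 -23.2] sz [ 5.5 14.9] ang 87.6 z 0.1727
px [288 190] n 42 c [485.9 -20. ] sz [19.3 19.8] ang 70.6 z 0.1718
px [288 200] n 342 c [486.5 -20.7] sz [49.7 68.7] ang 57.6 z 0.1469
```

Request:
step_arm([
  {"dx": -0.1,"dy": 0,"dz": 1.5,"wx": 0,"wy": 0,"wz": 0,"claw": 150},
  {"dx": 0,"dy": 0,"dz": 1.2,"wx": 0,"wy": 0,"wz": 0,"claw": 150},
  {"dx": 0,"dy": 0,"dz": 0.5,"wx": 0,"wy": 0,"wz": 0,"claw": 150},
  {"dx": 0,"dy": 0,"dz": 0.3,"wx": 0,"wy": 0,"wz": 0,"claw": 150},
  {"dx": 0,"dy": 0,"dz": 0.2,"wx": 0,"wy": 0,"wz": 0,"claw": 150},
  {"dx": 0,"dy": 0,"dz": 0,"wx": 0,"wy": 0,"wz": 0,"claw": 150},
  {"dx": 0,"dy": 0,"dz": 0,"wx": 0,"wy": 0,"wz": 0,"claw": 150},
])

```text
time_s: 6.65
tcp_pos: [0.4873, -0.0153, 0.278]
tcp_rot: [0.0, 0.707, 0.707, 0.0]
wrist_force: [0.1, 1.9, -0.8]
finger_gap: 0.0497
grip_force: 25.0
```

Request:
step_arm([
  {"dx": 0,"dy": 0,"dz": 0.1,"wx": 0,"wy": 0,"wz": 0,"claw": 150},
  {"dx": 0,"dy": 0,"dz": 0,"wx": 0,"wy": 0,"wz": 0,"claw": 100},
  {"dx": 0,"dy": 0,"dz": 0,"wx": 0,"wy": 0,"wz": 0,"claw": 30},
  {"dx": 0,"dy": 0,"dz": 0,"wx": 0,"wy": 0,"wz": 0,"claw": 0},
  {"dx": 0,"dy": 0,"dz": 0,"wx": 0,"wy": 0,"wz": 0,"claw": 0},
  {"dx": 0,"dy": 0,"dz": -1,"wx": 0,"wy": 0,"wz": 0,"claw": 0},
  {"dx": 0,"dy": 0,"dz": 0,"wx": 0,"wy": 0,"wz": 0,"claw": 0},
  {"dx": 0,"dy": 0,"dz": 0,"wx": 0,"wy": 0,"wz": 0,"claw": 0},
])

```text
time_s: 7.45
tcp_pos: [0.4873, -0.0157, 0.2872]
tcp_rot: [0.0, 0.707, 0.707, 0.0]
wrist_force: [-0.3, -0.2, 0.4]
finger_gap: 0.0927
grip_force: 0.0
```

```bash
python3 - <<'E'
from w import *
go(.487,-.015,.11)
for n in ('scene','side'):
    p,d,P=shot(n,n+'2'); print(n)
    blobs(p,P,.078,.089,1000); blobs(p,P,.108,.119,10,(.45,.53,-.05,.02)); blobs(p,P,.126,.14,10,(.46,.52,-.05,.02))
E
```

```text
g [ 0.4874 -0.0157  0.1202] yaw 89.95 tilt 0.06 t 7.45 F [-0.3 -0.2  0.4] gap 0.0927 grip 0.00
turn wz 0.00 then dxyz cm [ 0.07 -0.05  1.02] j [ 0.24  0.54 -0.45  2.22  0.51  0.48 -0.61]
scene
px [367 215] n 1757 c [484.6 -14.5] sz [168.  182.5] ang 7.3 z 0.0841
px [362 204] n 147 c [492.  -12.6] sz [45.4 47.9] ang 41.8 z 0.1135
px [362 197] n 53 c [490.9 -15.1] sz [21.7 21.1] ang 42.0 z 0.1326
side
px [290 220] n 1816 c [486.7 -16.3] sz [180.6 185.2] ang 7.0 z 0.084
px [289 209] n 119 c [484.6 -21.7] sz [45.2 48.2] ang 85.8 z 0.1138
px [288 203] n 45 c [485.7 -22.3] sz [25.3 19.6] ang 87.0 z 0.1329
```

Request:
step_arm([
  {"dx": 0,"dy": 0,"dz": 0,"wx": 0,"wy": 0,"wz": 0,"claw": 0},
  {"dx": 0,"dy": 0,"dz": 0,"wx": 0,"wy": 0,"wz": 0,"claw": 0},
  {"dx": 0,"dy": 0,"dz": 1,"wx": 0,"wy": 0,"wz": 0,"claw": 0},
  {"dx": 0,"dy": 0,"dz": 0,"wx": 0,"wy": 0,"wz": 0,"claw": 150},
  {"dx": 0,"dy": 0,"dz": 0,"wx": 0,"wy": 0,"wz": 0,"claw": 150},
  {"dx": 0,"dy": 0,"dz": 0,"wx": 0,"wy": 0,"wz": 0,"claw": 150},
  {"dx": 0,"dy": 0,"dz": 0,"wx": 0,"wy": 0,"wz": 0,"claw": 150},
  {"dx": 0,"dy": 0,"dz": 0,"wx": 0,"wy": 0,"wz": 0,"claw": 150},
])

```text
time_s: 8.35
tcp_pos: [0.4872, -0.0155, 0.2768]
tcp_rot: [0.0, 0.707, 0.707, 0.0]
wrist_force: [0.2, 0.1, -0.3]
finger_gap: 0.0574
grip_force: 0.0
```

Request:
step_arm([
  {"dx": 0,"dy": 0,"dz": -1,"wx": 0,"wy": 0,"wz": 0,"claw": 150},
  {"dx": 0,"dy": 0,"dz": -2.8,"wx": 0,"wy": 0,"wz": 0,"claw": 150},
  {"dx": 4.5,"dy": 1.7,"dz": 0,"wx": 0,"wy": 0,"wz": 0,"claw": 150},
  {"dx": 4.5,"dy": 1.7,"dz": 0,"wx": 0,"wy": 0,"wz": 0,"claw": 150},
  {"dx": 4.5,"dy": 1.7,"dz": 0,"wx": 0,"wy": 0,"wz": 0,"claw": 150},
  {"dx": 4.5,"dy": 1.7,"dz": 0,"wx": 0,"wy": 0,"wz": 0,"claw": 150},
  {"dx": 4.5,"dy": 1.7,"dz": 0,"wx": 0,"wy": 0,"wz": 0,"claw": 150},
  {"dx": 4.5,"dy": 1.7,"dz": 0,"wx": 0,"wy": 0,"wz": 0,"claw": 150},
])

```text
time_s: 9.15
tcp_pos: [0.5895, 0.2559, 0.315]
tcp_rot: [-0.0, 0.707, 0.707, -0.001]
wrist_force: [1.2, -0.8, -4.1]
finger_gap: 0.0493
grip_force: 24.9
```

```bash
python3 - <<'E'
from w import *
go(.589,.254,.0285)
E
```

```text
g [0.5893 0.2558 0.148 ] yaw 89.96 tilt 0.07 t 9.15 F [ 1.2 -0.8 -4.1] gap 0.0493 grip 24.92
turn wz 0.00 then dxyz cm [-0.18 -0.02 11.95] j [-0.19  0.65 -0.48  1.85  0.42  0.75 -0.89]
```

```bash
python3 - <<'E'
from w import *
go(.589,.254,.0285)
for n in ('scene','side'):
    p,d,P=shot(n,n+'3'); b=(.57,.61,.225,.285)
    m=(P[...,2]>.1)&(P[...,2]<.24)&(abs(P[...,0]-.589)<.02)&(abs(P[...,1]-.252)<.02)
    print(n,np.percentile(P[m][:,2],[1,5,20,50,80,95]).round(3))
    c=p[180:340,360:500] if n=='scene' else p[110:230,260:380]
    cv2.imwrite('pics/c%s.png'%n,cv2.resize(c[...,::-1],None,fx=4,fy=4)[:600])
E
```

```text
g [0.5893 0.2558 0.148 ] yaw 89.96 tilt 0.07 t 9.15 F [ 1.2 -0.8 -4.1] gap 0.0493 grip 24.92
turn wz 0.00 then dxyz cm [-0.18 -0.02 11.95] j [-0.19  0.65 -0.48  1.85  0.42  0.75 -0.89]
scene [0.117 0.137 0.144 0.145 0.163 0.165]
side [0.117 0.118 0.128 0.144 0.163 0.23 ]
```

View pics/cscene.png

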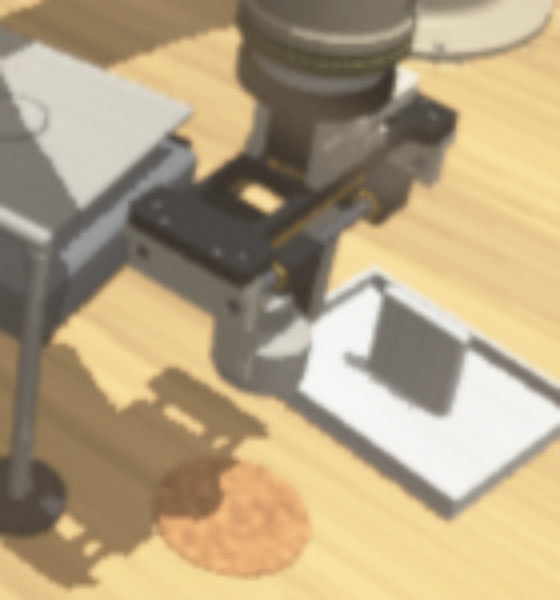

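The crop shows the weight held upright and the empty cork pad below it at crop pixel (232,517).

Request:
step_arm([
  {"dx": -0.2,"dy": 0,"dz": 3,"wx": 0,"wy": 0,"wz": 0,"claw": 150},
  {"dx": 0,"dy": 0,"dz": 4,"wx": 0,"wy": 0,"wz": 0,"claw": 150},
  {"dx": 0,"dy": 0,"dz": 2.5,"wx": 0,"wy": 0,"wz": 0,"claw": 150},
  {"dx": 0,"dy": 0,"dz": 1.2,"wx": 0,"wy": 0,"wz": 0,"claw": 150},
  {"dx": 0,"dy": 0,"dz": 0.4,"wx": 0,"wy": 0,"wz": 0,"claw": 150},
  {"dx": 0,"dy": 0,"dz": 0,"wx": 0,"wy": 0,"wz": 0,"claw": 150},
  {"dx": 0,"dy": 0,"dz": 0,"wx": 0,"wy": 0,"wz": 0,"claw": 150},
])

```text
time_s: 9.95
tcp_pos: [0.5897, 0.2526, 0.2048]
tcp_rot: [0.0, 0.707, 0.707, 0.001]
wrist_force: [-0.1, -0.0, -5.2]
finger_gap: 0.0495
grip_force: 25.0
```

```bash
python3 - <<'E'
from w import *
go(.589,.254,.0285)
p,d,P=snapshot and shot('scene','x'); print(np.array(np.load('scene0.npz')['P'][309,418]))
E
```

```text
g [0.5899 0.2527 0.0378] yaw 89.96 tilt 0.09 t 9.95 F [-0.1 -0.  -5.2] gap 0.0495 grip 24.98
turn wz 0.00 then dxyz cm [ 0.13 -0.09  0.93] j [-0.25  0.78 -0.38  1.91  0.53  0.54 -0.98]
[0.61062806 0.26786211 0.02344624]
```

Request:
step_arm([
  {"dx": 0,"dy": 0,"dz": 0.15,"wx": 0,"wy": 0,"wz": 0,"claw": 150},
  {"dx": 0,"dy": 0,"dz": 0.1,"wx": 0,"wy": 0,"wz": 0,"claw": 150},
  {"dx": 0,"dy": 0,"dz": 0,"wx": 0,"wy": 0,"wz": 0,"claw": 150},
])

```text
time_s: 10.3
tcp_pos: [0.5897, 0.2526, 0.2035]
tcp_rot: [0.001, 0.707, 0.707, 0.001]
wrist_force: [-2.2, -1.7, 14.8]
finger_gap: 0.0493
grip_force: 25.0
```

Request:
step_arm([
  {"dx": 0,"dy": 0,"dz": -0.1,"wx": 0,"wy": 0,"wz": 0,"claw": 150},
  {"dx": 0,"dy": 0,"dz": 0,"wx": 0,"wy": 0,"wz": 0,"claw": 60},
  {"dx": 0,"dy": 0,"dz": 0,"wx": 0,"wy": 0,"wz": 0,"claw": 0},
  {"dx": 0,"dy": 0,"dz": 0,"wx": 0,"wy": 0,"wz": 0,"claw": 0},
  {"dx": 0,"dy": 0,"dz": 0,"wx": 0,"wy": 0,"wz": 0,"claw": 0},
  {"dx": 0,"dy": 0,"dz": -2,"wx": 0,"wy": 0,"wz": 0,"claw": 0},
  {"dx": 0,"dy": 0,"dz": -5,"wx": 0,"wy": 0,"wz": 0,"claw": 0},
  {"dx": 0,"dy": 0,"dz": -5,"wx": 0,"wy": 0,"wz": 0,"claw": 0},
])

```text
time_s: 11.1
tcp_pos: [0.589, 0.2524, 0.3225]
tcp_rot: [-0.001, 0.707, 0.707, -0.001]
wrist_force: [0.5, 0.2, 0.4]
finger_gap: 0.0924
grip_force: 0.0
```

Request:
step_arm([
  {"dx": -3,"dy": -3.2,"dz": -1,"wx": 0,"wy": 0,"wz": 0,"claw": 0},
  {"dx": -3,"dy": -3.2,"dz": 0,"wx": 0,"wy": 0,"wz": 0,"claw": 0},
  {"dx": 0,"dy": 0,"dz": 0,"wx": 0,"wy": 0,"wz": 5.4,"claw": 0},
  {"dx": 0,"dy": 0,"dz": 0,"wx": 0,"wy": 0,"wz": 0,"claw": 0},
  {"dx": 0,"dy": 0,"dz": 0,"wx": 0,"wy": 0,"wz": 0,"claw": 0},
])

```text
time_s: 11.6
tcp_pos: [0.5258, 0.193, 0.3324]
tcp_rot: [0.0, 0.739, 0.674, 0.001]
wrist_force: [-0.7, 0.2, 0.3]
finger_gap: 0.0926
grip_force: 0.0
```

```bash
python3 - <<'E'
from w import *
go(.433,.271,.055,84.6)
p,d,P=shot('wrist','w4'); np.savez('w4.npz',p=p,P=P)
for z in((.028,.037),(.047,.058),(.064,.075)): print(z); blobs(p,P,*z)
print('pad');blobs(p,P,-.006,.011,300,(.51,.67,.17,.33),lambda p:p[...,0]-p[...,1]>55)
E
```

```text
g [0.5259 0.1931 0.1654] yaw 84.72 tilt 0.07 t 11.60 F [-0.7  0.2  0.3] gap 0.0926 grip 0.00
turn wz 0.12 then dxyz cm [  6.87 -10.    11.04] j [-0.12  0.54 -0.48  2.03  0.39  0.66 -0.94]
(0.028, 0.037)
px [204 116] n 276 c [436.9 271.5] sz [58.7  2.1] ang 84.8 z 0.0327
px [392 123] n 2146 c [590.5 252. ] sz [49. 49.] ang 41.6 z 0.0332
px [488 215] n 74 c [669.3 166.1] sz [11.8  5.8] ang 57.4 z 0.0327
px [243 329] n 585 c [443.8  76.3] sz [119.1   2.1] ang 7.2 z 0.0329
px [174 367] n 92 c [367.4  40. ] sz [16.8  8. ] ang 51.5 z 0.0362
(0.047, 0.058)
px [194 115] n 438 c [436.8 271.1] sz [59.2  3.1] ang 83.0 z 0.0526
px [399 124] n 785 c [590.3 251.9] sz [23.1 22.8] ang 59.5 z 0.0531
px [500 222] n 118 c [669.1 165.8] sz [11.7  5.4] ang 64.0 z 0.0527
px [287 346] n 6744 c [480.8  64.5] sz [200.4  43.3] ang 1.9 z 0.0509
(0.064, 0.075)
px [181 114] n 1354 c [432.9 271.8] sz [59.  10.1] ang 84.2 z 0.0696
px [512 228] n 141 c [669.5 166.5] sz [11.8  6. ] ang 52.0 z 0.0697
pad
```

View pics/w4.png

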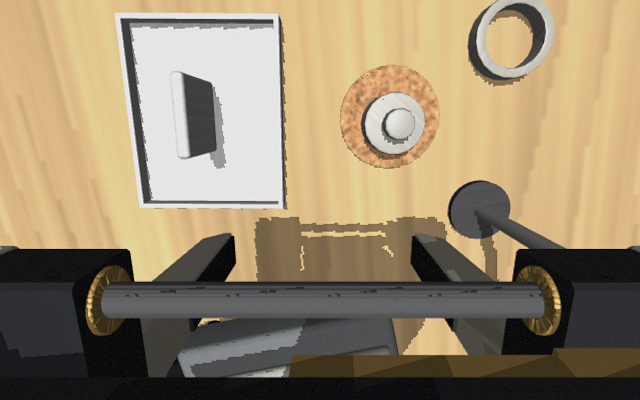

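The weight at (390,122) stands on its pad (390,116). The tray's grip plate is at (192,115).

Request:
step_arm([
  {"dx": 2.3,"dy": -3.3,"dz": 0,"wx": 0,"wy": 0,"wz": 0,"claw": 60},
  {"dx": 2.3,"dy": -3.4,"dz": 0,"wx": 0,"wy": 0,"wz": 0,"claw": 100},
  {"dx": 2.3,"dy": -3.3,"dz": 1,"wx": 0,"wy": 0,"wz": 0,"claw": 140},
  {"dx": 0,"dy": 0,"dz": 3,"wx": 0,"wy": 0,"wz": 0,"claw": 140},
  {"dx": 0,"dy": 0,"dz": 3,"wx": 0,"wy": 0,"wz": 0,"claw": 140},
  {"dx": 0,"dy": 0,"dz": 3,"wx": 0,"wy": 0,"wz": 0,"claw": 140},
  {"dx": 0,"dy": 0,"dz": 1,"wx": 0,"wy": 0,"wz": 0,"claw": 140},
  {"dx": 0,"dy": 0,"dz": 0,"wx": 0,"wy": 0,"wz": 0,"claw": 140},
])

```text
time_s: 12.45
tcp_pos: [0.4321, 0.2713, 0.2208]
tcp_rot: [-0.0, 0.739, 0.674, -0.001]
wrist_force: [0.4, -0.9, -0.4]
finger_gap: 0.0423
grip_force: 0.0
```

Request:
step_arm([
  {"dx": 0,"dy": 0,"dz": 0,"wx": 0,"wy": 0,"wz": 0,"claw": 255},
  {"dx": 0,"dy": 0,"dz": 0,"wx": 0,"wy": 0,"wz": 0,"claw": 255},
  {"dx": 0,"dy": 0,"dz": 0,"wx": 0,"wy": 0,"wz": 0,"claw": 255},
  {"dx": 0,"dy": 0,"dz": 0,"wx": 0,"wy": 0,"wz": 0,"claw": 255},
  {"dx": 0,"dy": 0,"dz": 0,"wx": 0,"wy": 0,"wz": 0,"claw": 255},
  {"dx": 0,"dy": 0,"dz": 0,"wx": 0,"wy": 0,"wz": 0,"claw": 255},
  {"dx": 0,"dy": 0,"dz": 0,"wx": 0,"wy": 0,"wz": 0,"claw": 255},
  {"dx": 0,"dy": 0,"dz": 0,"wx": 0,"wy": 0,"wz": 0,"claw": 255},
], force=30)

```text
time_s: 13.25
tcp_pos: [0.4324, 0.2705, 0.2228]
tcp_rot: [0.0, 0.74, 0.673, 0.0]
wrist_force: [-0.4, -0.3, 7.5]
finger_gap: 0.0098
grip_force: 30.0
```

```bash
python3 - <<'E'
from w import *
go(.4870,-.015,.185,97.2)
E
```

```text
g [0.4325 0.2706 0.0558] yaw 84.55 tilt 0.05 t 13.25 F [-0.4 -0.3  7.5] gap 0.0098 grip 30.00
turn wz -12.65 then dxyz cm [-29.01   1.84 -12.92] j [-0.46  0.65 -0.3   2.21  0.56  0.34 -1.33]
```

Request:
step_arm([
  {"dx": 0,"dy": 0,"dz": -2,"wx": 0,"wy": 0,"wz": 0,"claw": 255},
  {"dx": 0,"dy": 0,"dz": -4,"wx": 0,"wy": 0,"wz": 0,"claw": 255},
  {"dx": 0,"dy": 0,"dz": -4,"wx": 0,"wy": 0,"wz": -6.3,"claw": 255},
  {"dx": 0,"dy": 0,"dz": -3,"wx": 0,"wy": 0,"wz": -6.3,"claw": 255},
  {"dx": -4,"dy": 0.3,"dz": 0,"wx": 0,"wy": 0,"wz": 0,"claw": 255},
  {"dx": -4.5,"dy": 0.3,"dz": 0,"wx": 0,"wy": 0,"wz": 0,"claw": 255},
  {"dx": -4.5,"dy": 0.3,"dz": 0,"wx": 0,"wy": 0,"wz": 0,"claw": 255},
  {"dx": -4.5,"dy": 0.3,"dz": 0,"wx": 0,"wy": 0,"wz": 0,"claw": 255},
])

```text
time_s: 14.05
tcp_pos: [0.4658, 0.0966, 0.3523]
tcp_rot: [0.0, 0.661, 0.75, -0.0]
wrist_force: [0.2, 0.6, -0.9]
finger_gap: 0.0096
grip_force: 30.0
```

Request:
step_arm([
  {"dx": -4.5,"dy": 0.3,"dz": 0,"wx": 0,"wy": 0,"wz": 0,"claw": 255},
  {"dx": -4,"dy": 0.3,"dz": 0,"wx": 0,"wy": 0,"wz": 0,"claw": 255},
  {"dx": -3,"dy": 0,"dz": 0,"wx": 0,"wy": 0,"wz": 0,"claw": 255},
  {"dx": 0,"dy": 0,"dz": 0,"wx": 0,"wy": 0,"wz": 0,"claw": 255},
  {"dx": 0,"dy": 0,"dz": 0,"wx": 0,"wy": 0,"wz": 0,"claw": 255},
  {"dx": 0,"dy": 0,"dz": 0,"wx": 0,"wy": 0,"wz": 0,"claw": 255},
])

```text
time_s: 14.65
tcp_pos: [0.4861, -0.014, 0.3523]
tcp_rot: [-0.0, 0.661, 0.75, 0.0]
wrist_force: [0.1, -0.9, -1.4]
finger_gap: 0.0098
grip_force: 30.0
```

```bash
python3 - <<'E'
from w import *
go(.4870,-.016,.148,97.2)
for n in('scene','side'):
    p,d,P=shot(n); print(n); blobs(p,P,.088,.096,300,(.35,.62,-.15,.12)); blobs(p,P,.147,.158,60,(.35,.62,-.15,.12))
E
```

```text
g [ 0.4861 -0.014   0.1853] yaw 97.23 tilt 0.02 t 14.65 F [ 0.1 -0.9 -1.4] gap 0.0098 grip 30.00
turn wz 0.03 then dxyz cm [-0.21  0.06  3.73] j [ 0.35  0.45 -0.59  2.16  0.42  0.64 -0.41]
scene
px [363 218] n 1330 c [486.6 -12.2] sz [175.  180.3] ang 6.0 z 0.0923
px [364 191] n 72 c [491.4 -11.1] sz [ 8.4 58.8] ang 11.6 z 0.1525
side
px [289 221] n 1222 c [486.5 -16.3] sz [179.9 185.4] ang 7.4 z 0.0922
```

Request:
step_arm([
  {"dx": -0.2,"dy": 0.1,"dz": 1.5,"wx": 0,"wy": 0,"wz": 0,"claw": 255},
  {"dx": 0,"dy": 0,"dz": 1.4,"wx": 0,"wy": 0,"wz": 0,"claw": 255},
  {"dx": 0,"dy": 0,"dz": 0.6,"wx": 0,"wy": 0,"wz": 0,"claw": 255},
  {"dx": 0,"dy": 0,"dz": 0.3,"wx": 0,"wy": 0,"wz": 0,"claw": 255},
  {"dx": 0,"dy": 0,"dz": 0.2,"wx": 0,"wy": 0,"wz": 0,"claw": 255},
  {"dx": 0,"dy": 0,"dz": 0,"wx": 0,"wy": 0,"wz": 0,"claw": 255},
  {"dx": 0,"dy": 0,"dz": 0,"wx": 0,"wy": 0,"wz": 0,"claw": 255},
])

```text
time_s: 15.45
tcp_pos: [0.4877, -0.0165, 0.3126]
tcp_rot: [0.0, 0.661, 0.75, 0.0]
wrist_force: [-0.1, 1.0, -1.6]
finger_gap: 0.01
grip_force: 30.0
```

Request:
step_arm([
  {"dx": 0,"dy": 0,"dz": 0.1,"wx": 0,"wy": 0,"wz": 0,"claw": 255},
  {"dx": 0,"dy": 0,"dz": 0,"wx": 0,"wy": 0,"wz": 0,"claw": 120},
  {"dx": 0,"dy": 0,"dz": 0,"wx": 0,"wy": 0,"wz": 0,"claw": 120},
  {"dx": 0,"dy": 0,"dz": 0,"wx": 0,"wy": 0,"wz": 0,"claw": 120},
  {"dx": 0,"dy": 0,"dz": 0,"wx": 0,"wy": 0,"wz": 0,"claw": 120},
  {"dx": 0,"dy": 0,"dz": -3,"wx": 0,"wy": 0,"wz": 0,"claw": 120},
  {"dx": 0,"dy": 0,"dz": -5,"wx": 0,"wy": 0,"wz": 0,"claw": 120},
  {"dx": 0,"dy": 0,"dz": -5,"wx": 0,"wy": 0,"wz": 0,"claw": 60},
])

```text
time_s: 16.25
tcp_pos: [0.4873, -0.0167, 0.4423]
tcp_rot: [-0.001, 0.661, 0.75, -0.0]
wrist_force: [2.3, -0.9, -0.4]
finger_gap: 0.0533
grip_force: 0.0
```

```bash
python3 - <<'E'
from w import *
go(.425,-.40,.27,-2)
for n in('scene','side'):
    p,d,P=shot(n,n+'5'); print(n); blobs(p,P,.084,.092,100,(.35,.62,-.15,.12));blobs(p,P,.102,.112,60,(.35,.62,-.15,.12)); blobs(p,P,.155,.165,40,(.35,.62,-.15,.12));blobs(p,P,.036,.044,30,(.3,.55,-.45,-.14))
E
```

```text
g [ 0.4869 -0.0165  0.2753] yaw 97.21 tilt 0.14 t 16.25 F [ 2.3 -0.9 -0.4] gap 0.0533 grip 0.00
turn wz 99.21 then dxyz cm [-4.84 38.54  0.51] j [ 0.45  0.33 -0.69  2.06  0.28  0.85 -0.27]
scene
px [369 223] n 504 c [485. -13.] sz [170.3 179.4] ang 6.8 z 0.0893
px [362 208] n 370 c [489.3 -14.5] sz [134.1 164.5] ang 6.9 z 0.1064
px [362 205] n 64 c [493.8 -14.1] sz [ 6.9 59.9] ang 10.2 z 0.1072
px [363 188] n 65 c [490.6 -15.5] sz [11.1 58.4] ang 6.7 z 0.1581
px [305 175] n 52 c [ 424.3 -308.9] sz [32.4 30.1] ang 56.4 z 0.0402
px [340 177] n 53 c [ 348.8 -229.5] sz [34.1 29.3] ang 19.2 z 0.0401
px [291 182] n 59 c [ 483.9 -313.8] sz [34.4 28.1] ang 49.0 z 0.0398
px [326 187] n 59 c [ 424.6 -214.4] sz [33.7 34.8] ang 3.7 z 0.04
px [309 195] n 65 c [ 492.2 -218.2] sz [31.  33.6] ang 78.3 z 0.0401
side
px [289 220] n 753 c [487.1 -17.9] sz [180.5 181.4] ang 7.4 z 0.0891
px [289 212] n 302 c [485.1 -17.3] sz [130.1 164.8] ang 7.1 z 0.1064
px [288 194] n 44 c [485.  -19.3] sz [ 9.5 57.8] ang 8.0 z 0.1585
px [294 275] n 102 c [ 487.9 -221.7] sz [32.4 30.3] ang 87.1 z 0.0399
px [267 276] n 106 c [ 419.7 -218.9] sz [32.4 30.8] ang 89.7 z 0.0402
px [236 283] n 114 c [ 344.2 -233.6] sz [32.2 33.1] ang 26.6 z 0.0403
px [266 305] n 136 c [ 418.9 -314.1] sz [32. 34.] ang 19.5 z 0.0402
px [292 303] n 132 c [ 479.4 -317.1] sz [33.5 32.7] ang 87.5 z 0.0401
```

Request:
step_arm([
  {"dx": 0,"dy": 0,"dz": 0,"wx": 0,"wy": 0,"wz": -8.2,"claw": 90},
  {"dx": 0,"dy": 0,"dz": 0,"wx": 0,"wy": 0,"wz": -8.2,"claw": 90},
  {"dx": 0,"dy": 0,"dz": 0,"wx": 0,"wy": 0,"wz": -8.2,"claw": 90},
  {"dx": 0,"dy": 0,"dz": 0,"wx": 0,"wy": 0,"wz": -8.2,"claw": 90},
  {"dx": 0,"dy": 0,"dz": 0,"wx": 0,"wy": 0,"wz": -8.2,"claw": 90},
  {"dx": 0,"dy": 0,"dz": 0,"wx": 0,"wy": 0,"wz": -8.2,"claw": 90},
  {"dx": 0,"dy": 0,"dz": 0,"wx": 0,"wy": 0,"wz": -8.2,"claw": 90},
  {"dx": 0,"dy": 0,"dz": 0,"wx": 0,"wy": 0,"wz": -8.2,"claw": 90},
])

```text
time_s: 17.15
tcp_pos: [0.4874, -0.0169, 0.4408]
tcp_rot: [-0.0, 0.147, 0.989, -0.0]
wrist_force: [0.6, -0.4, -1.0]
finger_gap: 0.0601
grip_force: 0.0
```

Request:
step_arm([
  {"dx": 0,"dy": 0,"dz": 0,"wx": 0,"wy": 0,"wz": -8.2,"claw": 90},
  {"dx": 0,"dy": 0,"dz": 0,"wx": 0,"wy": 0,"wz": -8.2,"claw": 90},
  {"dx": 0,"dy": 0,"dz": 0,"wx": 0,"wy": 0,"wz": -8,"claw": 90},
  {"dx": 1.8,"dy": -3.8,"dz": 0,"wx": 0,"wy": 0,"wz": 0,"claw": 90},
  {"dx": 1.8,"dy": -3.8,"dz": 0,"wx": 0,"wy": 0,"wz": 0,"claw": 90},
  {"dx": 1.8,"dy": -3.8,"dz": 0,"wx": 0,"wy": 0,"wz": 0,"claw": 90},
  {"dx": 1.8,"dy": -3.8,"dz": 0,"wx": 0,"wy": 0,"wz": 0,"claw": 90},
  {"dx": 1.8,"dy": -3.8,"dz": 0,"wx": 0,"wy": 0,"wz": 0,"claw": 90},
])

```text
time_s: 17.95
tcp_pos: [0.421, -0.2181, 0.4408]
tcp_rot: [-0.0, -0.062, 0.998, 0.0]
wrist_force: [-0.3, -0.5, -0.3]
finger_gap: 0.0601
grip_force: 0.0
```

```bash
python3 - <<'E'
from w import *
go(.4226,-.2158,.032,187.2)
E
```

```text
g [ 0.4209 -0.2181  0.2738] yaw -172.84 tilt 0.02 t 17.95 F [-0.3 -0.5 -0.3] gap 0.0601 grip 0.00
turn wz -0.04 then dxyz cm [-0.2   0.21 24.18] j [ 1.2   0.45 -1.15  2.07  0.52  0.94  1.47]
```

Request:
step_arm([
  {"dx": -0.2,"dy": 0.2,"dz": 4.5,"wx": 0,"wy": 0,"wz": 0,"claw": 90},
  {"dx": 0,"dy": 0,"dz": 4.5,"wx": 0,"wy": 0,"wz": 0,"claw": 90},
  {"dx": 0,"dy": 0,"dz": 4.5,"wx": 0,"wy": 0,"wz": 0,"claw": 90},
  {"dx": 0,"dy": 0,"dz": 4.5,"wx": 0,"wy": 0,"wz": 0,"claw": 90},
  {"dx": 0,"dy": 0,"dz": 4,"wx": 0,"wy": 0,"wz": 0,"claw": 90},
  {"dx": 0,"dy": 0,"dz": 2.2,"wx": 0,"wy": 0,"wz": 0,"claw": 90},
  {"dx": 0,"dy": 0,"dz": 0,"wx": 0,"wy": 0,"wz": 0,"claw": 90},
  {"dx": 0,"dy": 0,"dz": 0,"wx": 0,"wy": 0,"wz": 0,"claw": 180},
])

```text
time_s: 18.75
tcp_pos: [0.4238, -0.2139, 0.1993]
tcp_rot: [-0.0, -0.063, 0.998, 0.0]
wrist_force: [0.2, 0.8, 0.3]
finger_gap: 0.0557
grip_force: 0.0
```

Request:
step_arm([
  {"dx": 0,"dy": 0,"dz": 0,"wx": 0,"wy": 0,"wz": 0,"claw": 200},
  {"dx": 0,"dy": 0,"dz": 0,"wx": 0,"wy": 0,"wz": 0,"claw": 200},
  {"dx": 0,"dy": 0,"dz": 0,"wx": 0,"wy": 0,"wz": 0,"claw": 200},
  {"dx": 0,"dy": 0,"dz": 0,"wx": 0,"wy": 0,"wz": 0,"claw": 200},
], force=15)

```text
time_s: 19.15
tcp_pos: [0.4238, -0.2146, 0.2002]
tcp_rot: [0.001, -0.062, 0.998, -0.001]
wrist_force: [-0.2, -0.1, 8.7]
finger_gap: 0.0338
grip_force: 15.0
```

```bash
cat > pl.py <<'E'
import sys
from w import *
C=np.array([.4875,-.0165]);a=np.radians(7.1)
x,y=float(sys.argv[1])/1000,float(sys.argv[2])/1000
t=C+np.array([[np.cos(a),-np.sin(a)],[np.sin(a),np.cos(a)]])@[x,y]
print("target",t); go(t[0],t[1],.17,187.2)
E
python3 pl.py -33 -37
```

```text
target [ 0.4593263  -0.05729513]
g [ 0.4241 -0.2149  0.0332] yaw -172.87 tilt 0.11 t 19.15 F [-0.2 -0.1  8.7] gap 0.0338 grip 15.00
turn wz -0.07 then dxyz cm [ -5.49  15.17 -13.69] j [ 0.82  0.76 -0.69  2.28  1.14  0.5   0.88]
```

Request:
step_arm([
  {"dx": 0,"dy": 0,"dz": -4.5,"wx": 0,"wy": 0,"wz": 0,"claw": 200},
  {"dx": 0,"dy": 0,"dz": -4.7,"wx": 0,"wy": 0,"wz": 0,"claw": 200},
  {"dx": 0,"dy": 0,"dz": -4.5,"wx": 0,"wy": 0,"wz": 0,"claw": 200},
  {"dx": -1.4,"dy": 3.8,"dz": 0,"wx": 0,"wy": 0,"wz": 0,"claw": 200},
  {"dx": -1.4,"dy": 3.8,"dz": 0,"wx": 0,"wy": 0,"wz": 0,"claw": 200},
  {"dx": -1.4,"dy": 3.8,"dz": 0,"wx": 0,"wy": 0,"wz": 0,"claw": 200},
  {"dx": -1.3,"dy": 3.8,"dz": 0,"wx": 0,"wy": 0,"wz": 0,"claw": 200},
  {"dx": 0,"dy": 0,"dz": 2,"wx": 0,"wy": 0,"wz": 0,"claw": 200},
])

```text
time_s: 19.95
tcp_pos: [0.4608, -0.0518, 0.3186]
tcp_rot: [0.003, -0.065, 0.998, 0.001]
wrist_force: [0.4, -0.6, -2.1]
finger_gap: 0.0336
grip_force: 15.0
```

```bash
python3 pl.py -33 -37
```

```text
target [ 0.4593263  -0.05729513]
g [ 0.462  -0.0515  0.1517] yaw -172.52 tilt 0.40 t 19.95 F [ 0.4 -0.6 -2.1] gap 0.0336 grip 15.00
turn wz 0.28 then dxyz cm [ 0.32 -0.54 -1.84] j [ 0.63  0.57 -0.9   2.23  0.75  0.67  0.88]
```

Request:
step_arm([
  {"dx": 0,"dy": 0,"dz": 0,"wx": 0,"wy": 0,"wz": 0,"claw": 200},
  {"dx": 0,"dy": 0,"dz": 0.8,"wx": 0,"wy": 0,"wz": 0,"claw": 200},
  {"dx": 0,"dy": 0,"dz": 0.8,"wx": 0,"wy": 0,"wz": 0,"claw": 200},
  {"dx": 0,"dy": 0,"dz": 0.5,"wx": 0,"wy": 0,"wz": 0,"claw": 200},
  {"dx": 0,"dy": 0,"dz": 0.2,"wx": 0,"wy": 0,"wz": 0,"claw": 200},
  {"dx": 0,"dy": 0,"dz": 0,"wx": 0,"wy": 0,"wz": 0,"claw": 200},
])

```text
time_s: 20.55
tcp_pos: [0.4592, -0.057, 0.293]
tcp_rot: [-0.0, -0.062, 0.998, -0.0]
wrist_force: [-0.3, -0.7, 0.1]
finger_gap: 0.0336
grip_force: 15.0
```

```bash
python3 pl.py -33 -37
```

```text
target [ 0.4593263  -0.05729513]
g [ 0.4591 -0.057   0.126 ] yaw -172.87 tilt 0.04 t 20.55 F [-0.3 -0.7  0.1] gap 0.0336 grip 15.00
turn wz -0.07 then dxyz cm [-0.02 -0.03 -4.4 ] j [ 0.6   0.6  -0.85  2.25  0.82  0.63  0.83]
```

Request:
step_arm([
  {"dx": 0,"dy": 0,"dz": 0.2,"wx": 0,"wy": 0,"wz": 0,"claw": 200},
  {"dx": 0,"dy": 0,"dz": 0,"wx": 0,"wy": 0,"wz": 0,"claw": 135},
  {"dx": 0,"dy": 0,"dz": 0,"wx": 0,"wy": 0,"wz": 0,"claw": 135},
  {"dx": 0,"dy": 0,"dz": 0,"wx": 0,"wy": 0,"wz": 0,"claw": 135},
  {"dx": 0,"dy": 0,"dz": -2,"wx": 0,"wy": 0,"wz": 0,"claw": 135},
  {"dx": 0,"dy": 0,"dz": -4,"wx": 0,"wy": 0,"wz": 0,"claw": 135},
  {"dx": -0.4,"dy": -4,"dz": 0,"wx": 0,"wy": 0,"wz": 0,"claw": 90},
  {"dx": -0.4,"dy": -4,"dz": 0,"wx": 0,"wy": 0,"wz": 0,"claw": 90},
])

```text
time_s: 21.35
tcp_pos: [0.4778, -0.1352, 0.3528]
tcp_rot: [0.001, -0.064, 0.998, -0.001]
wrist_force: [0.9, -0.5, -0.5]
finger_gap: 0.0554
grip_force: 0.0
```

```bash
python3 - <<'E'
from w import *
go(.4901,-.2193,.033,187.2)
for n in('scene','side'):
    p,d,P=shot(n,n+'6'); print(n); blobs(p,P,.122,.14,30,(.35,.62,-.15,.12));blobs(p,P,.154,.165,30,(.35,.62,-.15,.12));blobs(p,P,.036,.044,30,(.3,.55,-.45,-.14))
E
```

```text
g [ 0.4782 -0.1354  0.1858] yaw -172.68 tilt 0.18 t 21.35 F [ 0.9 -0.5 -0.5] gap 0.0554 grip 0.00
turn wz 0.12 then dxyz cm [-0.08 -8.45 15.29] j [ 0.83  0.56 -0.96  2.13  0.67  0.78  1.14]
scene
px [360 185] n 31 c [450.5 -60.5] sz [23.5 30.5] ang 23.2 z 0.1326
px [363 198] n 115 c [492.  -14.1] sz [ 9.3 58.6] ang 8.9 z 0.1309
px [363 189] n 53 c [489.2 -13.2] sz [12.  56.8] ang 5.5 z 0.1568
px [305 176] n 55 c [ 425.5 -308.1] sz [39.6 28.9] ang 47.9 z 0.0403
px [340 177] n 57 c [ 350.6 -230. ] sz [33.  33.4] ang 6.4 z 0.0406
px [291 182] n 52 c [ 484.1 -313.5] sz [31.  28.2] ang 49.1 z 0.0402
px [309 195] n 64 c [ 493.  -218.4] sz [35.2 30.3] ang 51.2 z 0.0403
side
px [277 212] n 80 c [451.2 -61.8] sz [24.9 34.6] ang 28.6 z 0.1317
px [294 275] n 104 c [ 487.6 -222.6] sz [34.9 31.3] ang 81.3 z 0.0402
px [236 283] n 114 c [ 343.8 -233.2] sz [33.1 31.5] ang 62.3 z 0.0404
px [266 305] n 134 c [ 420.1 -314. ] sz [34.2 32.1] ang 77.7 z 0.0403
px [292 303] n 133 c [ 479.3 -317.3] sz [32.5 32.7] ang 85.0 z 0.0402
```

Request:
step_arm([
  {"dx": -0.1,"dy": -4.2,"dz": 0,"wx": 0,"wy": 0,"wz": 0,"claw": 90},
  {"dx": 0,"dy": -4.2,"dz": 0,"wx": 0,"wy": 0,"wz": 0,"claw": 90},
  {"dx": 0,"dy": 0,"dz": 4.5,"wx": 0,"wy": 0,"wz": 0,"claw": 90},
  {"dx": 0,"dy": 0,"dz": 4.5,"wx": 0,"wy": 0,"wz": 0,"claw": 90},
  {"dx": 0,"dy": 0,"dz": 4.3,"wx": 0,"wy": 0,"wz": 0,"claw": 90},
  {"dx": 0,"dy": 0,"dz": 2,"wx": 0,"wy": 0,"wz": 0,"claw": 90},
  {"dx": 0,"dy": 0,"dz": 0,"wx": 0,"wy": 0,"wz": 0,"claw": 100},
  {"dx": 0,"dy": 0,"dz": 0,"wx": 0,"wy": 0,"wz": 0,"claw": 200},
])

```text
time_s: 22.25
tcp_pos: [0.489, -0.2176, 0.1986]
tcp_rot: [-0.0, -0.063, 0.998, 0.0]
wrist_force: [0.6, -0.1, 0.6]
finger_gap: 0.0522
grip_force: 0.0
```

Request:
step_arm([
  {"dx": 0,"dy": 0,"dz": 0,"wx": 0,"wy": 0,"wz": 0,"claw": 200},
  {"dx": 0,"dy": 0,"dz": 0,"wx": 0,"wy": 0,"wz": 0,"claw": 200},
  {"dx": 0,"dy": 0,"dz": 0,"wx": 0,"wy": 0,"wz": 0,"claw": 200},
  {"dx": 0,"dy": 0,"dz": 0,"wx": 0,"wy": 0,"wz": 0,"claw": 200},
  {"dx": 0,"dy": 0,"dz": 0,"wx": 0,"wy": 0,"wz": 0,"claw": 200},
], force=15)

```text
time_s: 22.75
tcp_pos: [0.489, -0.2184, 0.1994]
tcp_rot: [0.001, -0.062, 0.998, -0.001]
wrist_force: [0.2, -0.1, 7.7]
finger_gap: 0.0334
grip_force: 15.0
```

```bash
python3 pl.py 33 -37
```

```text
target [ 0.52482021 -0.04913743]
g [ 0.4893 -0.2187  0.0324] yaw -172.85 tilt 0.12 t 22.75 F [ 0.2 -0.1  7.7] gap 0.0334 grip 15.00
turn wz -0.05 then dxyz cm [ -5.67  16.35 -13.77] j [ 0.78  0.8  -0.7   2.15  1.02  0.58  1.01]
```

Request:
step_arm([
  {"dx": 0,"dy": 0,"dz": -4.5,"wx": 0,"wy": 0,"wz": 0,"claw": 200},
  {"dx": 0,"dy": 0,"dz": -4.7,"wx": 0,"wy": 0,"wz": 0,"claw": 200},
  {"dx": 0,"dy": 0,"dz": -4.5,"wx": 0,"wy": 0,"wz": 0,"claw": 200},
  {"dx": -1.4,"dy": 4.1,"dz": 0,"wx": 0,"wy": 0,"wz": 0,"claw": 200},
  {"dx": -1.4,"dy": 4.1,"dz": 0,"wx": 0,"wy": 0,"wz": 0,"claw": 200},
  {"dx": -1.4,"dy": 4.1,"dz": 0,"wx": 0,"wy": 0,"wz": 0,"claw": 200},
  {"dx": -1.4,"dy": 4.1,"dz": 0,"wx": 0,"wy": 0,"wz": 0,"claw": 200},
  {"dx": 0,"dy": 0,"dz": 0,"wx": 0,"wy": 0,"wz": 0,"claw": 200},
])

```text
time_s: 23.55
tcp_pos: [0.5245, -0.0424, 0.3368]
tcp_rot: [0.002, -0.066, 0.998, 0.001]
wrist_force: [0.5, -0.5, -0.7]
finger_gap: 0.0337
grip_force: 15.0
```

Request:
step_arm([
  {"dx": 0,"dy": 0,"dz": 0,"wx": 0,"wy": 0,"wz": 0,"claw": 200},
  {"dx": 0,"dy": 0,"dz": 2,"wx": 0,"wy": 0,"wz": 0,"claw": 200},
  {"dx": 0,"dy": 0,"dz": 1.5,"wx": 0,"wy": 0,"wz": 0,"claw": 200},
  {"dx": 0,"dy": 0,"dz": 0.7,"wx": 0,"wy": 0,"wz": 0,"claw": 200},
  {"dx": 0,"dy": 0,"dz": 0.3,"wx": 0,"wy": 0,"wz": 0,"claw": 200},
  {"dx": 0,"dy": 0,"dz": 0,"wx": 0,"wy": 0,"wz": 0,"claw": 200},
  {"dx": 0,"dy": 0,"dz": 0,"wx": 0,"wy": 0,"wz": 0,"claw": 200},
])

```text
time_s: 24.25
tcp_pos: [0.5239, -0.0488, 0.2907]
tcp_rot: [0.0, -0.062, 0.998, -0.0]
wrist_force: [0.8, -0.3, -1.2]
finger_gap: 0.0338
grip_force: 15.0
```

```bash
python3 pl.py 33 -37
```

```text
target [ 0.52482021 -0.04913743]
g [ 0.524  -0.0488  0.1237] yaw -172.87 tilt 0.03 t 24.25 F [ 0.8 -0.3 -1.2] gap 0.0338 grip 15.00
turn wz -0.07 then dxyz cm [-0.08 -0.04 -4.63] j [ 0.55  0.66 -0.84  2.12  0.79  0.7   0.88]
```

Lower by 2 mm, release, and go to tappet A, which is (.4221,-.3123).

Request:
step_arm([
  {"dx": 0,"dy": 0,"dz": 0.2,"wx": 0,"wy": 0,"wz": 0,"claw": 200},
  {"dx": 0,"dy": 0,"dz": 0,"wx": 0,"wy": 0,"wz": 0,"claw": 135},
  {"dx": 0,"dy": 0,"dz": 0,"wx": 0,"wy": 0,"wz": 0,"claw": 135},
  {"dx": 0,"dy": 0,"dz": 0,"wx": 0,"wy": 0,"wz": 0,"claw": 135},
  {"dx": 0,"dy": 0,"dz": -2,"wx": 0,"wy": 0,"wz": 0,"claw": 135},
  {"dx": 0,"dy": 0,"dz": -4,"wx": 0,"wy": 0,"wz": 0,"claw": 135},
  {"dx": 2,"dy": -4,"dz": 0,"wx": 0,"wy": 0,"wz": 0,"claw": 90},
  {"dx": 2,"dy": -4,"dz": 0,"wx": 0,"wy": 0,"wz": 0,"claw": 90},
])

```text
time_s: 25.05
tcp_pos: [0.4944, -0.1327, 0.3495]
tcp_rot: [0.001, -0.064, 0.998, -0.0]
wrist_force: [0.9, 0.3, 0.6]
finger_gap: 0.0551
grip_force: 0.0
```

Request:
step_arm([
  {"dx": 2,"dy": -4,"dz": 0,"wx": 0,"wy": 0,"wz": 0,"claw": 90},
  {"dx": 2,"dy": -4,"dz": 0,"wx": 0,"wy": 0,"wz": 0,"claw": 90},
  {"dx": 2,"dy": -4,"dz": 0,"wx": 0,"wy": 0,"wz": 0,"claw": 90},
  {"dx": 2,"dy": -4,"dz": 0,"wx": 0,"wy": 0,"wz": 0,"claw": 90},
  {"dx": 0,"dy": 0,"dz": 0,"wx": 0,"wy": 0,"wz": 0,"claw": 90},
  {"dx": 0,"dy": 0,"dz": 0,"wx": 0,"wy": 0,"wz": 0,"claw": 90},
])

```text
time_s: 25.65
tcp_pos: [0.4342, -0.3024, 0.3481]
tcp_rot: [0.0, -0.061, 0.998, 0.0]
wrist_force: [0.5, 0.9, -0.0]
finger_gap: 0.0601
grip_force: 0.0
```

```bash
python3 - <<'E'
from w import *
go(.4221,-.3123,.033,187.2)
for n in('scene','side'):
    p,d,P=shot(n,n+'7'); print(n); blobs(p,P,.122,.14,30,(.35,.62,-.15,.12));blobs(p,P,.036,.044,30,(.3,.55,-.45,-.14))
E
```

```text
g [ 0.4342 -0.3024  0.1811] yaw -172.99 tilt 0.03 t 25.65 F [ 0.5  0.9 -0. ] gap 0.0601 grip 0.00
turn wz -0.19 then dxyz cm [ 1.33 -0.84 14.81] j [ 1.15  0.61 -0.95  2.06  0.69  0.82  1.48]
scene
px [362 198] n 113 c [493.1 -14.3] sz [ 9.7 59.1] ang 12.4 z 0.1311
px [343 198] n 102 c [526.9 -47.7] sz [35.6 28.9] ang 43.8 z 0.1299
px [305 175] n 50 c [ 424.2 -309.5] sz [33.7 29. ] ang 48.2 z 0.0404
px [340 177] n 56 c [ 347.7 -229.1] sz [38.3 30.2] ang 12.8 z 0.04
px [291 182] n 53 c [ 484.6 -313. ] sz [31.8 28.1] ang 48.5 z 0.0403
side
px [289 206] n 32 c [482.  -27.9] sz [ 8.5 46.6] ang 18.7 z 0.1302
px [302 209] n 87 c [522.1 -52. ] sz [32.5 33.1] ang 78.6 z 0.1297
px [280 212] n 44 c [462.5 -60.6] sz [31.7 13.7] ang 89.4 z 0.1298
px [236 283] n 112 c [ 344.8 -233. ] sz [33.9 31.9] ang 75.6 z 0.0403
px [266 305] n 133 c [ 418.5 -315.1] sz [32.6 32.5] ang 48.7 z 0.0404
px [292 303] n 133 c [ 479.5 -316.8] sz [31.6 32.6] ang 77.8 z 0.0402
```

Request:
step_arm([
  {"dx": 1.3,"dy": -0.8,"dz": 2,"wx": 0,"wy": 0,"wz": 0,"claw": 90},
  {"dx": 0,"dy": 0,"dz": 4.5,"wx": 0,"wy": 0,"wz": 0,"claw": 90},
  {"dx": 0,"dy": 0,"dz": 4.5,"wx": 0,"wy": 0,"wz": 0,"claw": 90},
  {"dx": 0,"dy": 0,"dz": 2.8,"wx": 0,"wy": 0,"wz": 0,"claw": 90},
  {"dx": 0,"dy": 0,"dz": 1,"wx": 0,"wy": 0,"wz": 0,"claw": 90},
  {"dx": 0,"dy": 0,"dz": 0,"wx": 0,"wy": 0,"wz": 0,"claw": 90},
  {"dx": 0,"dy": 0,"dz": 0,"wx": 0,"wy": 0,"wz": 0,"claw": 200},
  {"dx": 0,"dy": 0,"dz": 0,"wx": 0,"wy": 0,"wz": 0,"claw": 200},
])

```text
time_s: 26.55
tcp_pos: [0.4234, -0.3111, 0.2017]
tcp_rot: [0.001, -0.063, 0.998, -0.001]
wrist_force: [0.6, -0.6, 0.3]
finger_gap: 0.0483
grip_force: 0.0
```

Request:
step_arm([
  {"dx": 0,"dy": 0,"dz": 0,"wx": 0,"wy": 0,"wz": 0,"claw": 200},
  {"dx": 0,"dy": 0,"dz": 0,"wx": 0,"wy": 0,"wz": 0,"claw": 200},
  {"dx": 0,"dy": 0,"dz": 0,"wx": 0,"wy": 0,"wz": 0,"claw": 200},
  {"dx": 0,"dy": 0,"dz": 0,"wx": 0,"wy": 0,"wz": 0,"claw": 200},
], force=15)

```text
time_s: 26.95
tcp_pos: [0.4229, -0.3115, 0.2011]
tcp_rot: [0.0, -0.062, 0.998, -0.001]
wrist_force: [-1.1, 0.3, 7.6]
finger_gap: 0.0337
grip_force: 15.0
```

```bash
python3 pl.py -33 37
```

```text
target [0.45017979 0.01613743]
g [ 0.423  -0.3117  0.0341] yaw -172.86 tilt 0.09 t 26.95 F [-1.1  0.3  7.6] gap 0.0337 grip 15.00
turn wz -0.06 then dxyz cm [ -6.81  32.17 -13.63] j [ 1.    0.79 -0.7   2.17  1.03  0.56  1.2 ]
```

Request:
step_arm([
  {"dx": 0,"dy": 0,"dz": -4.5,"wx": 0,"wy": 0,"wz": 0,"claw": 200},
  {"dx": 0,"dy": 0,"dz": -4.7,"wx": 0,"wy": 0,"wz": 0,"claw": 200},
  {"dx": 0,"dy": 0,"dz": -4.5,"wx": 0,"wy": 0,"wz": 0,"claw": 200},
  {"dx": -0.8,"dy": 4,"dz": -1,"wx": 0,"wy": 0,"wz": 0,"claw": 200},
  {"dx": -0.9,"dy": 4,"dz": -0.9,"wx": 0,"wy": 0,"wz": 0,"claw": 200},
  {"dx": -0.8,"dy": 4,"dz": 0,"wx": 0,"wy": 0,"wz": 0,"claw": 200},
  {"dx": -0.9,"dy": 4,"dz": 0,"wx": 0,"wy": 0,"wz": 0,"claw": 200},
  {"dx": -0.8,"dy": 4,"dz": 0,"wx": 0,"wy": 0,"wz": 0,"claw": 200},
])

```text
time_s: 27.75
tcp_pos: [0.4392, -0.1062, 0.3566]
tcp_rot: [0.0, -0.062, 0.998, -0.0]
wrist_force: [1.7, 0.7, -1.5]
finger_gap: 0.0339
grip_force: 15.0
```

Request:
step_arm([
  {"dx": -0.9,"dy": 4,"dz": 0,"wx": 0,"wy": 0,"wz": 0,"claw": 200},
  {"dx": -0.8,"dy": 4,"dz": 0,"wx": 0,"wy": 0,"wz": 0,"claw": 200},
  {"dx": -0.9,"dy": 4.2,"dz": 0,"wx": 0,"wy": 0,"wz": 0,"claw": 200},
  {"dx": 0,"dy": 0,"dz": 0,"wx": 0,"wy": 0,"wz": 0,"claw": 200},
  {"dx": 0,"dy": 0,"dz": 0,"wx": 0,"wy": 0,"wz": 0,"claw": 200},
  {"dx": 0,"dy": 0,"dz": 2,"wx": 0,"wy": 0,"wz": 0,"claw": 200},
  {"dx": 0,"dy": 0,"dz": 2,"wx": 0,"wy": 0,"wz": 0,"claw": 200},
  {"dx": 0,"dy": 0,"dz": 0,"wx": 0,"wy": 0,"wz": 0,"claw": 200},
])

```text
time_s: 28.55
tcp_pos: [0.4494, 0.0149, 0.3146]
tcp_rot: [-0.002, -0.061, 0.998, -0.0]
wrist_force: [-0.8, -1.4, -0.4]
finger_gap: 0.0337
grip_force: 15.0
```

```bash
python3 pl.py -33 37
```

```text
target [0.45017979 0.01613743]
g [0.4487 0.0147 0.1476] yaw -172.95 tilt 0.22 t 28.55 F [-0.8 -1.4 -0.4] gap 0.0337 grip 15.00
turn wz -0.15 then dxyz cm [-0.15  0.12 -2.24] j [ 0.46  0.55 -0.87  2.26  0.74  0.64  0.74]
```

Request:
step_arm([
  {"dx": -0.1,"dy": 0.1,"dz": 1,"wx": 0,"wy": 0,"wz": 0,"claw": 200},
  {"dx": 0,"dy": 0,"dz": 0.8,"wx": 0,"wy": 0,"wz": 0,"claw": 200},
  {"dx": 0,"dy": 0,"dz": 0.4,"wx": 0,"wy": 0,"wz": 0,"claw": 200},
  {"dx": 0,"dy": 0,"dz": 0.3,"wx": 0,"wy": 0,"wz": 0,"claw": 200},
  {"dx": 0,"dy": 0,"dz": 0,"wx": 0,"wy": 0,"wz": 0,"claw": 200},
  {"dx": 0,"dy": 0,"dz": 0,"wx": 0,"wy": 0,"wz": 0,"claw": 200},
])

```text
time_s: 29.15
tcp_pos: [0.451, 0.018, 0.2914]
tcp_rot: [0.0, -0.063, 0.998, -0.0]
wrist_force: [-0.3, 0.1, -1.2]
finger_gap: 0.0334
grip_force: 15.0
```

```bash
python3 pl.py -33 37
```

```text
target [0.45017979 0.01613743]
g [0.451  0.018  0.1244] yaw -172.82 tilt 0.01 t 29.15 F [-0.3  0.1 -1.2] gap 0.0334 grip 15.00
turn wz -0.02 then dxyz cm [ 0.1  -0.18 -4.56] j [ 0.41  0.59 -0.81  2.28  0.81  0.59  0.67]
```

Request:
step_arm([
  {"dx": 0,"dy": -0.2,"dz": 0,"wx": 0,"wy": 0,"wz": 0,"claw": 200},
  {"dx": 0,"dy": 0,"dz": 0.2,"wx": 0,"wy": 0,"wz": 0,"claw": 200},
  {"dx": 0,"dy": 0,"dz": 0.1,"wx": 0,"wy": 0,"wz": 0,"claw": 200},
  {"dx": 0,"dy": 0,"dz": 0,"wx": 0,"wy": 0,"wz": 0,"claw": 137},
  {"dx": 0,"dy": 0,"dz": 0,"wx": 0,"wy": 0,"wz": 0,"claw": 137},
  {"dx": 0,"dy": 0,"dz": 0,"wx": 0,"wy": 0,"wz": 0,"claw": 137},
  {"dx": 0,"dy": 0,"dz": -2,"wx": 0,"wy": 0,"wz": 0,"claw": 137},
  {"dx": 0,"dy": 0,"dz": -4.5,"wx": 0,"wy": 0,"wz": 0,"claw": 137},
])

```text
time_s: 29.95
tcp_pos: [0.4506, 0.0158, 0.352]
tcp_rot: [-0.003, -0.063, 0.998, 0.0]
wrist_force: [1.6, -0.6, -0.2]
finger_gap: 0.0432
grip_force: 0.0
```

```bash
python3 - <<'E'
from w import *
go(.4824,-.3138,.033,187.2)
for n in('scene','side'):
    p,d,P=shot(n,n+'8'); print(n); blobs(p,P,.118,.14,30,(.35,.62,-.15,.12));blobs(p,P,.036,.044,30,(.3,.55,-.45,-.14))
E
```

```text
g [0.4497 0.0159 0.185 ] yaw -172.77 tilt 0.31 t 29.95 F [ 1.6 -0.6 -0.2] gap 0.0432 grip 0.00
turn wz 0.03 then dxyz cm [  0.81 -33.14  15.16] j [ 0.52  0.5  -0.94  2.22  0.63  0.72  0.83]
scene
px [362 198] n 141 c [492.7 -14. ] sz [10.2 59. ] ang 12.0 z 0.1291
px [343 200] n 107 c [527.5 -46.8] sz [34.6 29.1] ang 45.4 z 0.1274
px [381 199] n 110 c [453.5  16.6] sz [35.  31.8] ang 22.8 z 0.1277
px [340 177] n 54 c [ 349.2 -228.9] sz [37.  32.8] ang 35.1 z 0.0396
px [291 182] n 57 c [ 483.9 -311.4] sz [33.7 30.3] ang 9.3 z 0.0407
side
px [275 200] n 84 c [446.8  10.7] sz [28.8 31.1] ang 76.8 z 0.1276
px [289 206] n 33 c [481.8 -26. ] sz [ 7.8 48.2] ang 17.7 z 0.1279
px [302 209] n 96 c [521.8 -51.3] sz [31.8 34.5] ang 31.8 z 0.1276
px [278 213] n 99 c [454.7 -61.6] sz [32.1 32.7] ang 83.0 z 0.1279
px [236 283] n 114 c [ 343.7 -233.7] sz [31.9 32. ] ang 33.7 z 0.0403
px [292 303] n 131 c [ 479.3 -316.4] sz [33.1 32.8] ang 85.1 z 0.0403
```

Request:
step_arm([
  {"dx": 0.1,"dy": -4,"dz": 0,"wx": 0,"wy": 0,"wz": 0,"claw": 90},
  {"dx": 0.1,"dy": -4.3,"dz": 0,"wx": 0,"wy": 0,"wz": 0,"claw": 90},
  {"dx": 0.1,"dy": -4.3,"dz": 0,"wx": 0,"wy": 0,"wz": 0,"claw": 90},
  {"dx": 0.1,"dy": -4.3,"dz": 0,"wx": 0,"wy": 0,"wz": 0,"claw": 90},
  {"dx": 0.1,"dy": -4.3,"dz": 0,"wx": 0,"wy": 0,"wz": 0,"claw": 90},
  {"dx": 0.1,"dy": -4.3,"dz": 0,"wx": 0,"wy": 0,"wz": 0,"claw": 90},
  {"dx": 0.1,"dy": -4.3,"dz": 0,"wx": 0,"wy": 0,"wz": 0,"claw": 90},
  {"dx": 0.1,"dy": -3.3,"dz": 0,"wx": 0,"wy": 0,"wz": 0,"claw": 90},
])

```text
time_s: 30.85
tcp_pos: [0.4841, -0.3164, 0.3524]
tcp_rot: [-0.0, -0.061, 0.998, -0.0]
wrist_force: [1.2, 0.7, 0.4]
finger_gap: 0.0601
grip_force: 0.0
```

Request:
step_arm([
  {"dx": 0,"dy": 0,"dz": 4,"wx": 0,"wy": 0,"wz": 0,"claw": 90},
  {"dx": 0,"dy": 0,"dz": 4,"wx": 0,"wy": 0,"wz": 0,"claw": 90},
  {"dx": 0,"dy": 0,"dz": 2,"wx": 0,"wy": 0,"wz": 0,"claw": 90},
  {"dx": 0,"dy": 0,"dz": 0,"wx": 0,"wy": 0,"wz": 0,"claw": 90},
])

```text
time_s: 31.25
tcp_pos: [0.4836, -0.3132, 0.2502]
tcp_rot: [-0.002, -0.063, 0.998, 0.001]
wrist_force: [-0.3, 0.5, 0.7]
finger_gap: 0.0603
grip_force: 0.0
```

```bash
python3 - <<'E'
from w import *
go(.4824,-.3138,.033,187.2)
E
```

```text
g [ 0.4829 -0.3127  0.0832] yaw -172.81 tilt 0.29 t 31.25 F [-0.3  0.5  0.7] gap 0.0603 grip 0.00
turn wz -0.01 then dxyz cm [ 0.04 -0.11  5.02] j [ 0.99  0.77 -0.79  2.03  0.85  0.72  1.35]
```

Request:
step_arm([
  {"dx": 0,"dy": 0,"dz": 3.5,"wx": 0,"wy": 0,"wz": 0,"claw": 90},
  {"dx": 0,"dy": 0,"dz": 1.6,"wx": 0,"wy": 0,"wz": 0,"claw": 90},
  {"dx": 0,"dy": 0,"dz": 0,"wx": 0,"wy": 0,"wz": 0,"claw": 90},
  {"dx": 0,"dy": 0,"dz": 0,"wx": 0,"wy": 0,"wz": 0,"claw": 200},
  {"dx": 0,"dy": 0,"dz": 0,"wx": 0,"wy": 0,"wz": 0,"claw": 200},
  {"dx": 0,"dy": 0,"dz": 0,"wx": 0,"wy": 0,"wz": 0,"claw": 200},
  {"dx": 0,"dy": 0,"dz": 0,"wx": 0,"wy": 0,"wz": 0,"claw": 200},
  {"dx": 0,"dy": 0,"dz": 0,"wx": 0,"wy": 0,"wz": 0,"claw": 200},
], force=15)

```text
time_s: 32.05
tcp_pos: [0.4847, -0.3136, 0.2031]
tcp_rot: [0.0, -0.062, 0.998, -0.0]
wrist_force: [-0.7, -0.2, 7.3]
finger_gap: 0.0337
grip_force: 15.0
```

```bash
python3 pl.py 33 37
```

```text
target [0.5156737  0.02429513]
g [ 0.4849 -0.3138  0.0361] yaw -172.84 tilt 0.07 t 32.05 F [-0.7 -0.2  7.3] gap 0.0337 grip 15.00
turn wz -0.04 then dxyz cm [ -7.3   33.14 -13.42] j [ 0.95  0.82 -0.72  2.05  0.95  0.64  1.26]
```

Request:
step_arm([
  {"dx": 0,"dy": 0,"dz": -4.3,"wx": 0,"wy": 0,"wz": 0,"claw": 200},
  {"dx": 0,"dy": 0,"dz": -4.5,"wx": 0,"wy": 0,"wz": 0,"claw": 200},
  {"dx": 0,"dy": 0,"dz": -4.3,"wx": 0,"wy": 0,"wz": 0,"claw": 200},
  {"dx": -0.9,"dy": 3.5,"dz": -2.2,"wx": 0,"wy": 0,"wz": 0,"claw": 200},
  {"dx": -0.9,"dy": 3.5,"dz": -2.1,"wx": 0,"wy": 0,"wz": 0,"claw": 200},
  {"dx": -0.9,"dy": 4.3,"dz": 0,"wx": 0,"wy": 0,"wz": 0,"claw": 200},
  {"dx": -0.9,"dy": 4.3,"dz": 0,"wx": 0,"wy": 0,"wz": 0,"claw": 200},
  {"dx": -0.9,"dy": 4.3,"dz": 0,"wx": 0,"wy": 0,"wz": 0,"claw": 200},
])

```text
time_s: 32.85
tcp_pos: [0.504, -0.109, 0.3766]
tcp_rot: [0.0, -0.062, 0.998, -0.0]
wrist_force: [0.7, -0.4, 0.1]
finger_gap: 0.0339
grip_force: 15.0
```

Request:
step_arm([
  {"dx": -0.9,"dy": 4.3,"dz": 0,"wx": 0,"wy": 0,"wz": 0,"claw": 200},
  {"dx": -0.9,"dy": 4.3,"dz": 0,"wx": 0,"wy": 0,"wz": 0,"claw": 200},
  {"dx": -1,"dy": 4.6,"dz": 0,"wx": 0,"wy": 0,"wz": 0,"claw": 200},
  {"dx": 0,"dy": 0,"dz": 0,"wx": 0,"wy": 0,"wz": 0,"claw": 200},
  {"dx": 0,"dy": 0,"dz": 0,"wx": 0,"wy": 0,"wz": 0,"claw": 200},
  {"dx": 0,"dy": 0,"dz": 3,"wx": 0,"wy": 0,"wz": 0,"claw": 200},
  {"dx": 0,"dy": 0,"dz": 2.5,"wx": 0,"wy": 0,"wz": 0,"claw": 200},
  {"dx": 0,"dy": 0,"dz": 0,"wx": 0,"wy": 0,"wz": 0,"claw": 200},
])

```text
time_s: 33.65
tcp_pos: [0.5148, 0.0219, 0.3188]
tcp_rot: [-0.002, -0.062, 0.998, -0.001]
wrist_force: [-0.4, -0.4, -0.4]
finger_gap: 0.0335
grip_force: 15.0
```

```bash
python3 pl.py 33 37
```

```text
target [0.5156737  0.02429513]
g [0.514  0.0217 0.1518] yaw -172.95 tilt 0.29 t 33.65 F [-0.4 -0.4 -0.4] gap 0.0335 grip 15.00
turn wz -0.15 then dxyz cm [-0.19  0.24 -1.82] j [ 0.44  0.61 -0.86  2.12  0.71  0.73  0.8 ]
```

Request:
step_arm([
  {"dx": 0,"dy": 0,"dz": 1.3,"wx": 0,"wy": 0,"wz": 0,"claw": 200},
  {"dx": 0,"dy": 0,"dz": 1,"wx": 0,"wy": 0,"wz": 0,"claw": 200},
  {"dx": 0,"dy": 0,"dz": 0.4,"wx": 0,"wy": 0,"wz": 0,"claw": 200},
  {"dx": 0,"dy": 0,"dz": 0.2,"wx": 0,"wy": 0,"wz": 0,"claw": 200},
  {"dx": 0,"dy": 0,"dz": 0,"wx": 0,"wy": 0,"wz": 0,"claw": 200},
  {"dx": 0,"dy": 0,"dz": 0,"wx": 0,"wy": 0,"wz": 0,"claw": 200},
])

```text
time_s: 34.25
tcp_pos: [0.5158, 0.0242, 0.2925]
tcp_rot: [0.0, -0.063, 0.998, 0.0]
wrist_force: [0.1, -1.0, -0.6]
finger_gap: 0.0336
grip_force: 15.0
```

```bash
python3 pl.py 33 37
```

```text
target [0.5156737  0.02429513]
g [0.5159 0.0242 0.1255] yaw -172.83 tilt 0.03 t 34.25 F [ 0.1 -1.  -0.6] gap 0.0336 grip 15.00
turn wz -0.03 then dxyz cm [ 0.02  0.02 -4.45] j [ 0.4   0.64 -0.82  2.14  0.77  0.68  0.75]
```

Request:
step_arm([
  {"dx": 0,"dy": 0,"dz": 0.2,"wx": 0,"wy": 0,"wz": 0,"claw": 200},
  {"dx": 0,"dy": 0,"dz": 0.2,"wx": 0,"wy": 0,"wz": 0,"claw": 200},
  {"dx": 0,"dy": 0,"dz": 0,"wx": 0,"wy": 0,"wz": 0,"claw": 137},
  {"dx": 0,"dy": 0,"dz": 0,"wx": 0,"wy": 0,"wz": 0,"claw": 137},
  {"dx": 0,"dy": 0,"dz": 0,"wx": 0,"wy": 0,"wz": 0,"claw": 137},
  {"dx": 0,"dy": 0,"dz": -2,"wx": 0,"wy": 0,"wz": 0,"claw": 137},
  {"dx": 0,"dy": 0,"dz": -4.5,"wx": 0,"wy": 0,"wz": 0,"claw": 137},
  {"dx": 0,"dy": 0,"dz": -4.5,"wx": 0,"wy": 0,"wz": 0,"claw": 137},
])

```text
time_s: 35.05
tcp_pos: [0.5153, 0.0242, 0.399]
tcp_rot: [-0.001, -0.063, 0.998, 0.0]
wrist_force: [1.5, -0.5, -0.3]
finger_gap: 0.0431
grip_force: 0.0
```

Request:
step_arm([
  {"dx": 0,"dy": 0,"dz": -1,"wx": 0,"wy": 0,"wz": 8.4,"claw": 90},
  {"dx": 0,"dy": 0,"dz": -1,"wx": 0,"wy": 0,"wz": 8.4,"claw": 90},
  {"dx": 0,"dy": 0,"dz": -1,"wx": 0,"wy": 0,"wz": 8.4,"claw": 90},
  {"dx": 0,"dy": 0,"dz": -1,"wx": 0,"wy": 0,"wz": 8.4,"claw": 90},
  {"dx": 0,"dy": 0,"dz": 0,"wx": 0,"wy": 0,"wz": 8.4,"claw": 90},
  {"dx": 0,"dy": 0,"dz": 0,"wx": 0,"wy": 0,"wz": 8.4,"claw": 90},
  {"dx": 0,"dy": 0,"dz": 0,"wx": 0,"wy": 0,"wz": 8.4,"claw": 90},
  {"dx": 0,"dy": 0,"dz": 0,"wx": 0,"wy": 0,"wz": 8.4,"claw": 90},
])

```text
time_s: 35.85
tcp_pos: [0.5155, 0.0241, 0.4383]
tcp_rot: [0.0, 0.503, 0.864, -0.0]
wrist_force: [0.2, -0.1, -1.4]
finger_gap: 0.0601
grip_force: 0.0
```

Request:
step_arm([
  {"dx": 0,"dy": 0,"dz": -1,"wx": 0,"wy": 0,"wz": 8.4,"claw": 90},
  {"dx": 0,"dy": 0,"dz": -1,"wx": 0,"wy": 0,"wz": 8.4,"claw": 90},
  {"dx": 0,"dy": 0,"dz": -1,"wx": 0,"wy": 0,"wz": 8.4,"claw": 90},
  {"dx": 0,"dy": 0,"dz": -1,"wx": 0,"wy": 0,"wz": 8.4,"claw": 90},
  {"dx": 0,"dy": 0,"dz": 0,"wx": 0,"wy": 0,"wz": 8.4,"claw": 90},
])

```text
time_s: 36.35
tcp_pos: [0.5157, 0.0243, 0.4795]
tcp_rot: [0.001, 0.779, 0.627, 0.001]
wrist_force: [-0.0, 1.0, 0.3]
finger_gap: 0.06
grip_force: 0.0
```

```bash
python3 - <<'E'
from w import *
go(.59,-.42,.34,78)
p,d,P=shot('side','side9'); np.savez('side9.npz',p=p,P=P); blobs(p,P,.115,.14,30,(.35,.62,-.15,.12)); blobs(p,P,.036,.044,60,(.3,.55,-.45,-.14))
p2,_,P2=shot('scene'); np.savez('scene9.npz',p=p2,P=P2); blobs(p2,P2,.115,.14,30,(.35,.62,-.15,.12))
print('weight');blobs(p2,P2,.046,.058,30,(.5,.7,.15,.35))
a=cv2.resize(p[180:320,250:410],(800,700))[:, :, ::-1]
cv2.imwrite('pics/cr9.png',a[:600])
E
```

```text
g [0.5161 0.0243 0.3125] yaw 77.63 tilt 0.11 t 36.35 F [-0.   1.   0.3] gap 0.0600 grip 0.00
turn wz -0.37 then dxyz cm [-41.92  16.48  -2.74] j [ 0.26  0.3  -0.53  1.96  0.19  0.93 -0.58]
px [300 202] n 182 c [517.6  -6.8] sz [31.9 91.1] ang 14.9 z 0.1254
px [275 200] n 94 c [446.2  12.2] sz [31.3 33.7] ang 41.1 z 0.1254
px [289 206] n 42 c [482.4 -23.7] sz [ 9.2 53. ] ang 18.9 z 0.1275
px [278 214] n 103 c [455.  -60.7] sz [31.9 31.9] ang 59.0 z 0.1256
px [236 283] n 114 c [ 344.3 -232.7] sz [32.9 32.1] ang 15.2 z 0.0405
px [360 187] n 31 c [450.3 -59.6] sz [16.6 30.2] ang 18.9 z 0.1262
px [359 204] n 390 c [514.1  -3.7] sz [55.5 87.1] ang 13.7 z 0.126
px [380 199] n 114 c [452.9  16.8] sz [32.5 33.2] ang 69.7 z 0.1257
weight
px [419 293] n 82 c [593.  252.3] sz [23.2 22.4] ang 12.5 z 0.0522
```

View pics/cr9.png

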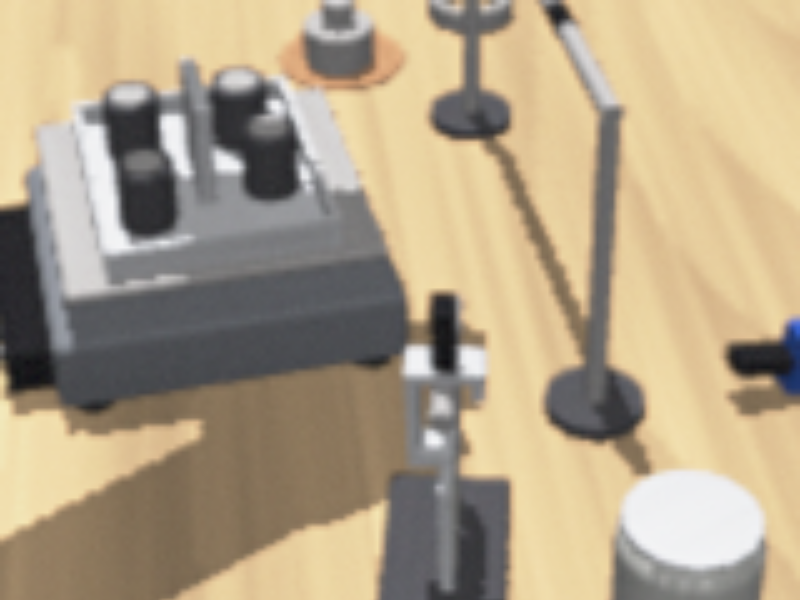

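The crop shows all four tappets in the tray, two either side of the plate. The real, non-blue hanger is at (443,370) with its black tab up. Its back leg is on the robot side and its tip points away, so it opens to +x. The tape mark is at (557,12).

Request:
step_arm([
  {"dx": -4.6,"dy": 1.8,"dz": 0,"wx": 0,"wy": 0,"wz": 0,"claw": 130},
  {"dx": -4.6,"dy": 1.8,"dz": 0,"wx": 0,"wy": 0,"wz": 0,"claw": 130},
  {"dx": -4.6,"dy": 1.8,"dz": 0,"wx": 0,"wy": 0,"wz": 0,"claw": 130},
  {"dx": -4.6,"dy": 1.8,"dz": 0,"wx": 0,"wy": 0,"wz": 0,"claw": 130},
  {"dx": -4.6,"dy": 1.8,"dz": 0,"wx": 0,"wy": 0,"wz": 0,"claw": 130},
  {"dx": -4.6,"dy": 1.8,"dz": 0,"wx": 0,"wy": 0,"wz": 0,"claw": 130},
  {"dx": -4.6,"dy": 1.8,"dz": 0,"wx": 0,"wy": 0,"wz": 0,"claw": 130},
  {"dx": -4.6,"dy": 1.8,"dz": 0,"wx": 0,"wy": 0,"wz": 0,"claw": 130},
])

```text
time_s: 37.25
tcp_pos: [0.5797, -0.368, 0.4778]
tcp_rot: [-0.0, 0.776, 0.631, -0.0]
wrist_force: [0.9, 0.1, 0.0]
finger_gap: 0.0457
grip_force: 0.0
```

Request:
step_arm([
  {"dx": -3,"dy": 1,"dz": 0,"wx": 0,"wy": 0,"wz": 0,"claw": 130},
  {"dx": 0,"dy": 0,"dz": 0,"wx": 0,"wy": 0,"wz": 0,"claw": 130},
  {"dx": 0,"dy": 0,"dz": 0,"wx": 0,"wy": 0,"wz": 0,"claw": 130},
  {"dx": 0,"dy": 0,"dz": 0,"wx": 0,"wy": 0,"wz": 0,"claw": 130},
])

```text
time_s: 37.65
tcp_pos: [0.5835, -0.3959, 0.478]
tcp_rot: [-0.001, 0.776, 0.63, 0.0]
wrist_force: [0.3, -0.3, 0.4]
finger_gap: 0.0458
grip_force: 0.0
```

```bash
python3 - <<'E'
from w import *
go(.5985,-.2665,.161,79.5)
p,d,P=shot('wrist','w5'); np.savez('w5.npz',p=p,P=P)
b=(.5,.7,-.34,-.17)
for z in((.168,.18),(.137,.146),(.125,.137),(.03,.045)): print(z); blobs(p,P,*z,box=b,mn=20)
print('rail'); blobs(p,P,.192,.206,100)
for f in('scene9','side9'):
    w=np.load(f+'.npz');q=w['p'].astype(int);P=w['P']
    print(f);blobs(q,P,.188,.21,8,(.6,.75,-.16,.16),lambda p:p.max(-1)<70); blobs(q,P,.19,.21,100,(.6,.75,-.2,.2))
E
```

```text
g [ 0.5835 -0.3957  0.311 ] yaw 78.17 tilt 0.07 t 37.65 F [ 0.3 -0.3  0.4] gap 0.0458 grip 0.00
turn wz -1.33 then dxyz cm [12.96 -0.87 15.02] j [ 0.77  0.54 -0.4   1.55  0.23  1.1   0.1 ]
(0.168, 0.18)
px [303  39] n 443 c [ 595.6 -266.3] sz [19.8 11.8] ang 78.3 z 0.175
(0.137, 0.146)
px [308  48] n 698 c [ 596.9 -266.2] sz [20.7 37.1] ang 79.2 z 0.1413
(0.125, 0.137)
px [306  13] n 355 c [ 601.3 -239.9] sz [27.  11.9] ang 79.9 z 0.1342
px [308  73] n 328 c [ 592.9 -285.8] sz [20.7 12.1] ang 78.4 z 0.1343
(0.03, 0.045)
px [381  97] n 76 c [ 673.9 -314.9] sz [47.2  9.5] ang 75.9 z 0.0374
rail
scene9
px [320 214] n 650 c [686.   10.7] sz [ 14.6 320.9] ang 4.3 z 0.1983
side9
px [361 182] n 10 c [683.3 -55. ] sz [ 5.5 13.4] ang 26.5 z 0.1999
px [358 177] n 272 c [681.    6.9] sz [ 13.6 322.5] ang 4.9 z 0.1985
```

View pics/w5.png

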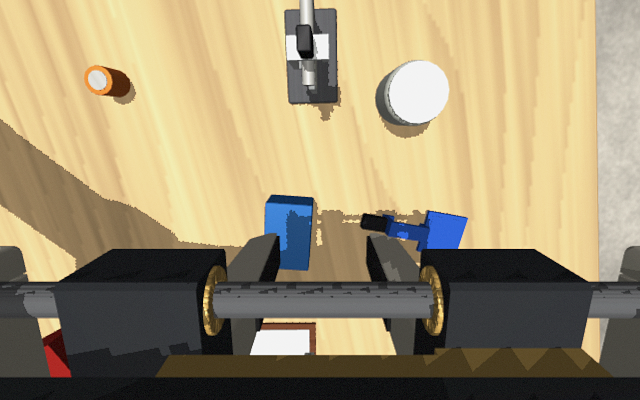

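Wrist view: tab top at (303,39) on its stand, white roof below it, bar running up to the post. The blue look-alike is at (430,230). The tab measures 20x12 mm at z=.175, as specified.

Request:
step_arm([
  {"dx": 0,"dy": 0,"dz": 0,"wx": 0,"wy": 0,"wz": -1,"claw": 130},
  {"dx": 4.3,"dy": -0.4,"dz": 0,"wx": 0,"wy": 0,"wz": 0,"claw": 130},
  {"dx": 4.3,"dy": -0.4,"dz": 0,"wx": 0,"wy": 0,"wz": 0,"claw": 130},
  {"dx": 4.3,"dy": -0.4,"dz": 0,"wx": 0,"wy": 0,"wz": 0,"claw": 130},
  {"dx": 0,"dy": 0,"dz": 4,"wx": 0,"wy": 0,"wz": 0,"claw": 130},
  {"dx": 0,"dy": 0,"dz": 4,"wx": 0,"wy": 0,"wz": 0,"claw": 130},
  {"dx": 0,"dy": 0,"dz": 3,"wx": 0,"wy": 0,"wz": 0,"claw": 150},
  {"dx": 0,"dy": 0,"dz": 0,"wx": 0,"wy": 0,"wz": 0,"claw": 150},
])

```text
time_s: 38.5
tcp_pos: [0.5952, -0.2673, 0.3648]
tcp_rot: [-0.003, 0.771, 0.637, -0.002]
wrist_force: [-0.4, 0.3, 0.5]
finger_gap: 0.0388
grip_force: 0.0
```

```bash
python3 - <<'E'
from w import *
go(.5958,-.2663,.1635,79.2)
E
```

```text
g [ 0.5942 -0.2669  0.1978] yaw 79.13 tilt 0.37 t 38.50 F [-0.4  0.3  0.5] gap 0.0388 grip 0.00
turn wz -0.07 then dxyz cm [0.09 0.17 3.42] j [ 0.59  0.58 -0.39  1.79  0.29  0.83 -0.13]
```

Request:
step_arm([
  {"dx": 0,"dy": 0,"dz": 2,"wx": 0,"wy": 0,"wz": 0,"claw": 150},
  {"dx": 0,"dy": 0,"dz": 1.5,"wx": 0,"wy": 0,"wz": 0,"claw": 150},
  {"dx": 0,"dy": 0,"dz": 0,"wx": 0,"wy": 0,"wz": 0,"claw": 200},
  {"dx": 0,"dy": 0,"dz": 0,"wx": 0,"wy": 0,"wz": 0,"claw": 255},
  {"dx": 0,"dy": 0,"dz": 0,"wx": 0,"wy": 0,"wz": 0,"claw": 255},
  {"dx": 0,"dy": 0,"dz": 0,"wx": 0,"wy": 0,"wz": 0,"claw": 255},
  {"dx": 0,"dy": 0,"dz": 0,"wx": 0,"wy": 0,"wz": 0,"claw": 255},
  {"dx": 0,"dy": 0,"dz": 0,"wx": 0,"wy": 0,"wz": 0,"claw": 255},
], force=30)

```text
time_s: 39.3
tcp_pos: [0.5964, -0.2685, 0.3342]
tcp_rot: [0.001, 0.772, 0.636, 0.0]
wrist_force: [-1.9, 0.3, 6.8]
finger_gap: 0.0118
grip_force: 30.0
```

```bash
python3 - <<'E'
from w import *
go(.5958,-.2663,.1635,79.2)
E
```

```text
g [ 0.5966 -0.2686  0.1672] yaw 78.96 tilt 0.07 t 39.30 F [-1.9  0.3  6.8] gap 0.0118 grip 29.99
turn wz -0.24 then dxyz cm [ 0.21 -0.12  0.37] j [ 0.58  0.62 -0.38  1.82  0.31  0.77 -0.15]
```

Request:
step_arm([
  {"dx": 0,"dy": 0,"dz": -1,"wx": 0,"wy": 0,"wz": 0,"claw": 255},
  {"dx": 0,"dy": 0,"dz": -1.1,"wx": 0,"wy": 0,"wz": 0,"claw": 255},
  {"dx": 0,"dy": 0,"dz": 0,"wx": 0,"wy": 0,"wz": 0,"claw": 255},
  {"dx": 0,"dy": 0,"dz": 0,"wx": 0,"wy": 0,"wz": 0,"claw": 255},
])

```text
time_s: 39.7
tcp_pos: [0.5963, -0.2685, 0.3547]
tcp_rot: [0.0, 0.772, 0.636, 0.0]
wrist_force: [0.7, 0.6, -1.5]
finger_gap: 0.0121
grip_force: 30.0
```

Request:
step_arm([
  {"dx": 0,"dy": -1.5,"dz": 0,"wx": 0,"wy": 0,"wz": 0,"claw": 255},
  {"dx": 0,"dy": -1.5,"dz": 0,"wx": 0,"wy": 0,"wz": 0,"claw": 255},
  {"dx": 0,"dy": -1.5,"dz": 0,"wx": 0,"wy": 0,"wz": 0,"claw": 255},
  {"dx": 0,"dy": -2,"dz": 0,"wx": 0,"wy": 0,"wz": 0,"claw": 255},
  {"dx": 0,"dy": 0,"dz": 0,"wx": 0,"wy": 0,"wz": 0,"claw": 255},
])

```text
time_s: 40.2
tcp_pos: [0.5303, -0.2558, 0.3539]
tcp_rot: [-0.001, 0.772, 0.636, -0.001]
wrist_force: [0.6, -0.9, -0.8]
finger_gap: 0.0119
grip_force: 30.0
```

```bash
python3 - <<'E'
from w import *
go(.54,-.26,.26,94.4)
p,d,P=shot('side','sideA'); p2,_,P2=shot('scene','sceneA')
# rail line fit (top ridge) both cams and mark
for n,q,Q in(('scene',p2,P2),('side',p,P)):
    m=(Q[...,2]>.194)&(Q[...,2]<.206)&(Q[...,0]>.6)&(Q[...,0]<.76)&(abs(Q[...,1])<.145)
    R_=Q[m]; g=q[m].astype(int).max(-1); c=np.polyfit(R_[:,1],R_[:,0],1); print(n,'rail x at y=0 %.4f slope %.4f yaw %.2f z %.4f'%(c[1],c[0],np.degrees(-np.arctan(c[0])),np.median(R_[:,2])))
    for lo in np.arange(-.145,.145,.01):
        k=(R_[:,1]>=lo)&(R_[:,1]<lo+.01); print('%.3f:%d'%(lo,np.median(g[k]) if k.any() else -1),end=' ')
    print()
a=cv2.resize(p[200:320,270:410],(700,600))[:,:,::-1]; cv2.imwrite('pics/crA.png',a)
E
```

```text
g [ 0.5298 -0.2558  0.1869] yaw 78.94 tilt 0.16 t 40.20 F [ 0.6 -0.9 -0.8] gap 0.0119 grip 29.99
turn wz -15.46 then dxyz cm [-0.5   0.96 -7.32] j [ 0.63  0.53 -0.4   1.95  0.3   0.73 -0.14]
scene rail x at y=0 0.6887 slope -0.0797 yaw 4.55 z 0.1989
-0.145:172 -0.135:177 -0.125:172 -0.115:158 -0.105:169 -0.095:180 -0.085:166 -0.075:185 -0.065:90 -0.055:71 -0.045:97 -0.035:182 -0.025:168 -0.015:172 -0.005:189 0.005:165 0.015:182 0.025:177 0.035:173 0.045:183 0.055:177 0.065:181 0.075:185 0.085:161 0.095:189 0.105:179 0.115:169 0.125:186 0.135:176 
side rail x at y=0 0.6804 slope -0.0778 yaw 4.45 z 0.1991
-0.145:190 -0.135:207 -0.125:207 -0.115:200 -0.105:212 -0.095:193 -0.085:209 -0.075:167 -0.065:103 -0.055:68 -0.045:156 -0.035:208 -0.025:201 -0.015:189 -0.005:206 0.005:207 0.015:196 0.025:208 0.035:196 0.045:200 0.055:210 0.065:204 0.075:199 0.085:195 0.095:213 0.105:198 0.115:213 0.125:173 0.135:214
```

View pics/crA.png

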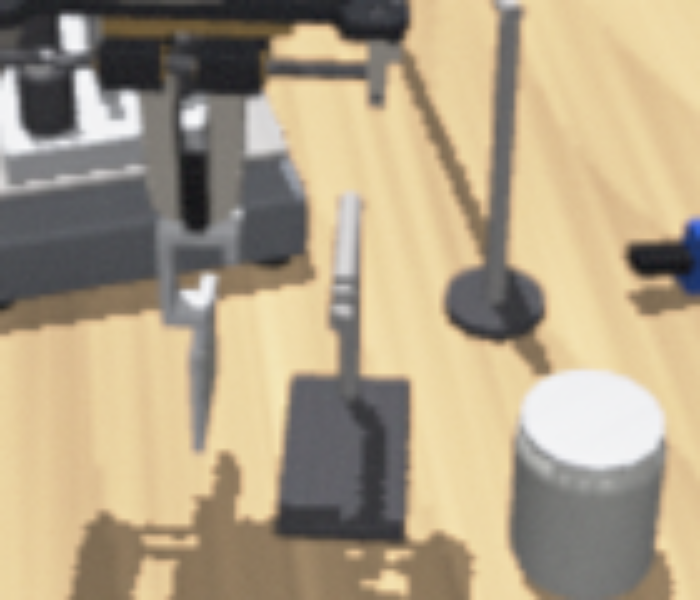

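The crop shows the hanger hanging upright from the fingers, clear of the stand's bar.

Request:
step_arm([
  {"dx": 0,"dy": 0,"dz": -3,"wx": 0,"wy": 0,"wz": 0,"claw": 255},
  {"dx": 0,"dy": 0,"dz": -3.5,"wx": 0,"wy": 0,"wz": -5,"claw": 255},
  {"dx": 0,"dy": 0,"dz": -3.5,"wx": 0,"wy": 0,"wz": -5.5,"claw": 255},
  {"dx": 0,"dy": 0,"dz": -3.5,"wx": 0,"wy": 0,"wz": -5,"claw": 255},
  {"dx": 1,"dy": 2,"dz": 0,"wx": 0,"wy": 0,"wz": 0,"claw": 255},
  {"dx": 1,"dy": 2,"dz": 0,"wx": 0,"wy": 0,"wz": 0,"claw": 255},
  {"dx": 0,"dy": 0,"dz": 0,"wx": 0,"wy": 0,"wz": 0,"claw": 255},
  {"dx": 0,"dy": 0,"dz": 0,"wx": 0,"wy": 0,"wz": 0,"claw": 255},
])

```text
time_s: 41.1
tcp_pos: [0.5714, -0.2327, 0.4889]
tcp_rot: [-0.0, 0.679, 0.734, 0.0]
wrist_force: [-0.5, 0.2, -1.6]
finger_gap: 0.0117
grip_force: 30.0
```

```bash
cat > r.py <<'E'
from w import *
def rail(Q,q,y0,y1):
    m=(Q[...,2]>.190)&(Q[...,2]<.206)&(Q[...,0]>.64)&(Q[...,0]<.73)&(Q[...,1]>y0)&(Q[...,1]<y1)
    A=Q[m]; g=q[m].astype(int).max(-1)
    if len(A)<50: print('few',len(A)); return
    # ridge: middle of the widest cross-section per y bin
    ys=np.arange(y0,y1,.01); r=[]
    for lo in ys:
        k=(A[:,1]>=lo)&(A[:,1]<lo+.01)
        if k.sum()>15: r.append((lo+.005,(np.percentile(A[k,0],3)+np.percentile(A[k,0],97))/2,np.percentile(A[k,2],95)))
        print('%.3f:%d'%(lo+.005,np.median(g[k]) if k.any() else -1),end=' ')
    r=np.array(r); c=np.polyfit(r[:,0],r[:,1],1); print('\nx0 %.4f yaw %.2f z %.4f n %d'%(c[1],np.degrees(-np.arctan(c[0])),np.median(r[:,2]),len(r)))
E
python3 - <<'E'
from r import *
go(.626,.091,.32,94.5)
p,d,P=shot('wrist','w6'); np.savez('w6.npz',p=p,P=P); rail(P,p,-.14,.14)
E
```

```text
g [ 0.5714 -0.2327  0.3219] yaw 94.53 tilt 0.03 t 41.10 F [-0.5  0.2 -1.6] gap 0.0117 grip 29.99
turn wz 0.03 then dxyz cm [31.84  7.98  0.2 ] j [ 0.66  0.43 -0.53  1.74  0.25  1.04  0.13]
-0.135:199 -0.125:200 -0.115:199 -0.105:199 -0.095:198 -0.085:198 -0.075:196 -0.065:-1 -0.055:-1 -0.045:-1 -0.035:-1 -0.025:-1 -0.015:-1 -0.005:-1 0.005:-1 0.015:-1 0.025:-1 0.035:-1 0.045:-1 0.055:-1 0.065:-1 0.075:-1 0.085:-1 0.095:-1 0.105:-1 0.115:-1 0.125:-1 0.135:-1 0.145:-1 
x0 0.6844 yaw 4.54 z 0.2011 n 7
```

Request:
step_arm([
  {"dx": 3,"dy": 0.7,"dz": 0,"wx": 0,"wy": 0,"wz": 0,"claw": 255},
  {"dx": 3,"dy": 0.7,"dz": 0,"wx": 0,"wy": 0,"wz": 0,"claw": 255},
  {"dx": 0,"dy": 0,"dz": 0,"wx": 0,"wy": 0,"wz": 0,"claw": 255},
  {"dx": 0,"dy": 0,"dz": 0,"wx": 0,"wy": 0,"wz": 0,"claw": 255},
  {"dx": 0,"dy": 0,"dz": 0,"wx": 0,"wy": 0,"wz": 0,"claw": 255},
])

```text
time_s: 41.65
tcp_pos: [0.5797, -0.1733, 0.489]
tcp_rot: [0.0, 0.68, 0.734, -0.0]
wrist_force: [0.3, 0.0, -1.2]
finger_gap: 0.0115
grip_force: 30.0
```

```bash
python3 - <<'E'
from r import *
go(.6228,.0834,.32,94.5)
p,d,P=shot('wrist','w7'); np.savez('w7.npz',p=p,P=P); rail(P,p,-.14,.14)
m=(P[...,2]>.192)&(P[...,2]<.206)&(P[...,0]>.64)&(P[...,0]<.73)&(abs(P[...,1]+.05)<.05)&(p.max(-1)<110)
Q=P[m]; print('dark',len(Q),np.percentile(Q[:,1],[2,50,98]),Q.mean(0), (Q[:,1].min()+Q[:,1].max())/2)
E
```

```text
g [ 0.5796 -0.1735  0.322 ] yaw 94.37 tilt 0.05 t 41.65 F [ 0.3  0.  -1.2] gap 0.0115 grip 29.99
turn wz -0.13 then dxyz cm [25.27  6.32  0.18] j [ 0.58  0.42 -0.54  1.76  0.25  1.03  0.02]
-0.135:199 -0.125:198 -0.115:197 -0.105:196 -0.095:198 -0.085:198 -0.075:195 -0.065:173 -0.055:33 -0.045:33 -0.035:179 -0.025:197 -0.015:192 -0.005:-1 0.005:-1 0.015:-1 0.025:-1 0.035:-1 0.045:-1 0.055:-1 0.065:-1 0.075:-1 0.085:-1 0.095:-1 0.105:-1 0.115:-1 0.125:-1 0.135:-1 0.145:-1 
x0 0.6845 yaw 4.53 z 0.2011 n 13
dark 777 [-0.09184743 -0.05030632 -0.01955494] [ 0.68692687 -0.05118015  0.19885565] -0.056192209347271926
```

Request:
step_arm([
  {"dx": 4.2,"dy": 1.05,"dz": 0,"wx": 0,"wy": 0,"wz": 0,"claw": 255},
  {"dx": 4.2,"dy": 1.05,"dz": 0,"wx": 0,"wy": 0,"wz": 0,"claw": 255},
  {"dx": 4.2,"dy": 1.05,"dz": 0,"wx": 0,"wy": 0,"wz": 0,"claw": 255},
  {"dx": 4.2,"dy": 1.05,"dz": 0,"wx": 0,"wy": 0,"wz": 0,"claw": 255},
  {"dx": 4.2,"dy": 1.05,"dz": 0,"wx": 0,"wy": 0,"wz": 0,"claw": 255},
  {"dx": 4.2,"dy": 1.05,"dz": 0,"wx": 0,"wy": 0,"wz": 0,"claw": 255},
  {"dx": 0,"dy": 0,"dz": 0,"wx": 0,"wy": 0,"wz": 0,"claw": 255},
  {"dx": 0,"dy": 0,"dz": 0,"wx": 0,"wy": 0,"wz": 0,"claw": 255},
])

```text
time_s: 42.5
tcp_pos: [0.6234, 0.0843, 0.4889]
tcp_rot: [-0.0, 0.679, 0.734, -0.0]
wrist_force: [-0.0, -0.5, -0.2]
finger_gap: 0.0117
grip_force: 30.0
```

```bash
python3 - <<'E'
from r import *
go(.6228,.0834,.2532,94.5)
p,d,P=shot('wrist','w8'); rail(P,p,.05,.17)
for n in('scene','side'):
    p,d,P=shot(n); print(n)
    b=(.57,.67,.03,.14)
    blobs(p,P,.285,.297,8,b); blobs(p,P,.19,.235,20,b); blobs(p,P,.17,.19,8,b)
go(.6228,.0834,.2532,94.5)
E
```

```text
g [0.6233 0.0843 0.3219] yaw 94.53 tilt 0.03 t 42.50 F [-0.  -0.5 -0.2] gap 0.0117 grip 29.99
turn wz 0.03 then dxyz cm [-0.08 -0.06  6.87] j [ 0.16  0.45 -0.57  1.71  0.27  1.06 -0.42]
0.055:150 0.065:127 0.075:196 0.085:199 0.095:196 0.105:197 0.115:196 0.125:197 0.135:197 0.145:198 0.155:197 0.165:200 
x0 0.6850 yaw 4.46 z 0.2009 n 12
scene
px [358 179] n 111 c [625.9  84.4] sz [39.2 23.3] ang 5.7 z 0.2941
px [358 208] n 391 c [626.7  85.5] sz [ 9.6 61.5] ang 8.5 z 0.2131
px [357 218] n 79 c [626.3  85. ] sz [ 6.8 60.8] ang 8.1 z 0.1843
side
px [331 133] n 59 c [621.1  80.3] sz [26.  37.1] ang 87.8 z 0.2939
px [332 160] n 81 c [619.2  75.8] sz [ 6.8 56.3] ang 7.4 z 0.2119
px [332 168] n 17 c [620.   77.1] sz [ 6.1 51.8] ang 4.5 z 0.1839
g [0.6234 0.0819 0.322 ] yaw 94.31 tilt 0.07 t 42.65 F [-0.  -0.9 -1.3] gap 0.0111 grip 29.99
turn wz -0.19 then dxyz cm [ 0.16 -0.04  6.87] j [ 0.16  0.45 -0.57  1.71  0.27  1.06 -0.42]
```

Request:
step_arm([
  {"dx": 0,"dy": 0,"dz": 3,"wx": 0,"wy": 0,"wz": 0,"claw": 255},
  {"dx": 0,"dy": 0,"dz": 2.8,"wx": 0,"wy": 0,"wz": 0,"claw": 255},
  {"dx": 0,"dy": 0,"dz": 1.1,"wx": 0,"wy": 0,"wz": 0,"claw": 255},
  {"dx": 0,"dy": 0,"dz": 0,"wx": 0,"wy": 0,"wz": 0,"claw": 255},
  {"dx": 0,"dy": 0,"dz": 0,"wx": 0,"wy": 0,"wz": 0,"claw": 255},
])

```text
time_s: 43.15
tcp_pos: [0.6236, 0.0837, 0.4211]
tcp_rot: [0.0, 0.679, 0.734, 0.0]
wrist_force: [-0.2, 0.2, -1.3]
finger_gap: 0.0121
grip_force: 30.0
```

```bash
python3 - <<'E'
from r import *
go(.6779,.0878,.2532,94.5)
E
```

```text
g [0.6238 0.0837 0.2541] yaw 94.41 tilt 0.05 t 43.15 F [-0.2  0.2 -1.3] gap 0.0121 grip 29.99
turn wz -0.09 then dxyz cm [-0.02  5.43  0.09] j [ 0.14  0.52 -0.54  1.79  0.33  0.93 -0.47]
```

Request:
step_arm([
  {"dx": 0,"dy": 1.5,"dz": 0.1,"wx": 0,"wy": 0,"wz": 0,"claw": 255},
  {"dx": 0,"dy": 1.5,"dz": 0,"wx": 0,"wy": 0,"wz": 0,"claw": 255},
  {"dx": 0,"dy": 1.5,"dz": 0,"wx": 0,"wy": 0,"wz": 0,"claw": 255},
  {"dx": 0,"dy": 0.9,"dz": 0,"wx": 0,"wy": 0,"wz": 0,"claw": 255},
  {"dx": 0,"dy": 0,"dz": 0,"wx": 0,"wy": 0,"wz": 0,"claw": 255},
  {"dx": 0,"dy": 0,"dz": 0,"wx": 0,"wy": 0,"wz": 0,"claw": 255},
])

```text
time_s: 43.75
tcp_pos: [0.6767, 0.0884, 0.4196]
tcp_rot: [0.0, 0.679, 0.734, 0.0]
wrist_force: [-0.2, -0.1, -1.3]
finger_gap: 0.0121
grip_force: 30.0
```

```bash
python3 - <<'E'
from r import *
go(.6779,.0878,.2322,94.5)
p,d,P=shot('side','sideB'); cv2.imwrite('pics/crB.png',cv2.resize(p[110:230,280:400],(600,600))[:,:,::-1])
E
```

```text
g [0.6767 0.0884 0.2526] yaw 94.47 tilt 0.00 t 43.75 F [-0.2 -0.1 -1.3] gap 0.0121 grip 29.99
turn wz -0.03 then dxyz cm [-0.07  0.11  2.04] j [ 0.12  0.58 -0.53  1.67  0.34  0.99 -0.45]
```

View pics/crB.png

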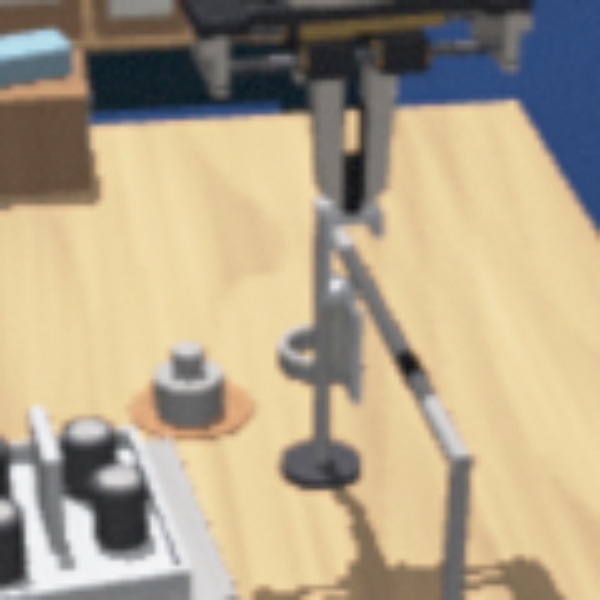

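The crop shows the rail passing through the hook's throat, with the roof at (345,205) above it and the tape mark at (410,362). I'll lower it onto the rail.

Request:
step_arm([
  {"dx": 0,"dy": 0.1,"dz": 0.8,"wx": 0,"wy": 0,"wz": 0,"claw": 255},
  {"dx": 0,"dy": 0,"dz": 0.7,"wx": 0,"wy": 0,"wz": 0,"claw": 255},
  {"dx": 0,"dy": 0,"dz": 0.4,"wx": 0,"wy": 0,"wz": 0,"claw": 255},
  {"dx": 0,"dy": 0,"dz": 0,"wx": 0,"wy": 0,"wz": 0,"claw": 255},
  {"dx": 0,"dy": 0,"dz": 0,"wx": 0,"wy": 0,"wz": 0,"claw": 255},
])

```text
time_s: 44.3
tcp_pos: [0.678, 0.0885, 0.3998]
tcp_rot: [-0.0, 0.679, 0.734, -0.0]
wrist_force: [0.2, 0.3, -1.4]
finger_gap: 0.0114
grip_force: 30.0
```

```bash
python3 - <<'E'
from r import *
go(.6889,-.0525,.2322,94.5)
E
```

```text
g [0.6779 0.0885 0.2328] yaw 94.48 tilt 0.03 t 44.30 F [ 0.2  0.3 -1.4] gap 0.0114 grip 30.00
turn wz -0.02 then dxyz cm [-1.414e+01 -1.000e-02  6.000e-02] j [ 0.11  0.6  -0.52  1.68  0.35  0.95 -0.46]
```

Request:
step_arm([
  {"dx": 0,"dy": 0,"dz": 0.1,"wx": 0,"wy": 0,"wz": 0,"claw": 255},
  {"dx": 0,"dy": 0,"dz": 0,"wx": 0,"wy": 0,"wz": 0,"claw": 255},
  {"dx": -1,"dy": 0,"dz": 0,"wx": 0,"wy": 0,"wz": 0,"claw": 255},
  {"dx": -1.5,"dy": 0,"dz": 0,"wx": 0,"wy": 0,"wz": 0,"claw": 255},
  {"dx": -1.5,"dy": 0,"dz": 0,"wx": 0,"wy": 0,"wz": 0,"claw": 255},
  {"dx": -1.5,"dy": 0,"dz": 0,"wx": 0,"wy": 0,"wz": 0,"claw": 255},
  {"dx": -1.5,"dy": 0,"dz": 0,"wx": 0,"wy": 0,"wz": 0,"claw": 255},
  {"dx": -1.5,"dy": 0,"dz": 0,"wx": 0,"wy": 0,"wz": 0,"claw": 255},
])

```text
time_s: 45.1
tcp_pos: [0.6848, 0.002, 0.3993]
tcp_rot: [0.0, 0.679, 0.734, 0.0]
wrist_force: [0.0, 1.4, 0.9]
finger_gap: 0.0117
grip_force: 30.0
```

Request:
step_arm([
  {"dx": -1.5,"dy": 0,"dz": 0,"wx": 0,"wy": 0,"wz": 0,"claw": 255},
  {"dx": -1.5,"dy": 0,"dz": 0,"wx": 0,"wy": 0,"wz": 0,"claw": 255},
  {"dx": -1.5,"dy": 0,"dz": 0,"wx": 0,"wy": 0,"wz": 0,"claw": 255},
  {"dx": -1.1,"dy": 0,"dz": 0,"wx": 0,"wy": 0,"wz": 0,"claw": 255},
  {"dx": 0,"dy": 0,"dz": 0,"wx": 0,"wy": 0,"wz": 0,"claw": 255},
  {"dx": 0,"dy": 0,"dz": 0,"wx": 0,"wy": 0,"wz": 0,"claw": 255},
  {"dx": 0,"dy": 0,"dz": 0,"wx": 0,"wy": 0,"wz": 0,"claw": 255},
])

```text
time_s: 45.8
tcp_pos: [0.689, -0.0524, 0.3993]
tcp_rot: [0.0, 0.679, 0.734, -0.0]
wrist_force: [0.8, -1.8, 3.1]
finger_gap: 0.0115
grip_force: 30.0
```

```bash
python3 - <<'E'
from r import *
go(.6889,-.0525,.2322,94.5)
for n in('scene','side'):
    p,d,P=shot(n,n+'C'); print(n); b=(.64,.73,-.12,.0)
    blobs(p,P,.2015,.215,8,b); blobs(p,P,.1,.145,20,b); blobs(p,P,.15,.17,20,b)
cv2.imwrite('pics/crC.png',cv2.resize(p[130:250,300:420],(600,600))[:,:,::-1])
E
```

```text
g [ 0.689  -0.0525  0.2323] yaw 94.47 tilt 0.06 t 45.80 F [ 0.8 -1.8  3.1] gap 0.0115 grip 30.00
turn wz -0.03 then dxyz cm [ 0.   -0.01  0.01] j [ 0.32  0.61 -0.52  1.67  0.36  0.96 -0.25]
scene
px [295 198] n 84 c [690.8 -49.5] sz [20.9 39.7] ang 88.9 z 0.2063
px [296 226] n 279 c [691.9 -49.8] sz [ 7.7 62.2] ang 5.6 z 0.1226
px [298 212] n 87 c [683.  -51.2] sz [22.8 23.2] ang 5.8 z 0.1564
side
px [362 181] n 66 c [686.4 -54.1] sz [36.3 22. ] ang 2.6 z 0.2056
px [361 209] n 106 c [685.1 -54.2] sz [ 6.9 61.9] ang 4.9 z 0.1202
px [358 196] n 56 c [677.2 -43.8] sz [20.5 42.9] ang 3.6 z 0.1562
```

View pics/crC.png

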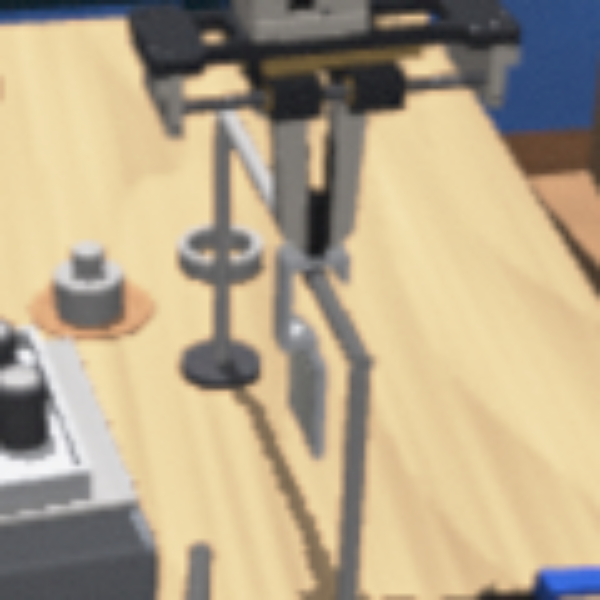

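The crop shows the hanger seated on the rail and covering the tape. In each camera its seat lies within 1 mm of the mark. Time to release and retreat.

Request:
step_arm([
  {"dx": 0,"dy": 0,"dz": 0,"wx": 0,"wy": 0,"wz": 0,"claw": 200},
  {"dx": 0,"dy": 0,"dz": 0,"wx": 0,"wy": 0,"wz": 0,"claw": 150},
  {"dx": 0,"dy": 0,"dz": 0,"wx": 0,"wy": 0,"wz": 0,"claw": 150},
  {"dx": 0,"dy": 0,"dz": 0,"wx": 0,"wy": 0,"wz": 0,"claw": 150},
  {"dx": 0,"dy": 0,"dz": -1.5,"wx": 0,"wy": 0,"wz": 0,"claw": 150},
  {"dx": 0,"dy": 0,"dz": -4,"wx": 0,"wy": 0,"wz": 0,"claw": 150},
  {"dx": 0,"dy": 0,"dz": -4,"wx": 0,"wy": 0,"wz": 0,"claw": 150},
  {"dx": 0,"dy": 0,"dz": 0,"wx": 0,"wy": 0,"wz": 0,"claw": 150},
])

```text
time_s: 46.7
tcp_pos: [0.6898, -0.0512, 0.5014]
tcp_rot: [0.003, 0.679, 0.734, 0.003]
wrist_force: [0.1, 0.4, 0.4]
finger_gap: 0.0382
grip_force: 0.0
```

```bash
python3 - <<'E'
from r import *
go(.6889,-.0525,.2322,94.5)
for n in('scene','side'):
    p,d,P=shot(n,n+'D'); print(n); b=(.64,.73,-.12,.0)
    blobs(p,P,.203,.215,8,b); blobs(p,P,.222,.25,8,b); blobs(p,P,.1,.145,20,b)
    print('tray etc');blobs(p,P,.118,.14,30,(.4,.57,-.12,.09)); blobs(p,P,.046,.058,20,(.54,.64,.2,.3))
cv2.imwrite('pics/crD.png',cv2.resize(p[130:330,240:440],(600,600))[:,:,::-1])
E
```

```text
g [ 0.6914 -0.0511  0.3344] yaw 94.47 tilt 0.55 t 46.70 F [0.1 0.4 0.4] gap 0.0382 grip 0.00
turn wz -0.03 then dxyz cm [-0.12 -0.36 10.22] j [ 0.34  0.53 -0.55  1.55  0.3   1.14 -0.2 ]
scene
px [295 197] n 82 c [690.3 -50.1] sz [21.6 37.8] ang 86.9 z 0.2066
px [295 187] n 81 c [690.4 -49.1] sz [13.7 22. ] ang 6.1 z 0.2337
px [296 226] n 292 c [694.1 -49.5] sz [ 9.2 64. ] ang 8.6 z 0.1238
tray etc
px [360 187] n 31 c [451.7 -59.6] sz [19.9 29.8] ang 26.7 z 0.1273
px [364 203] n 253 c [500.1   3.9] sz [85.8 40.1] ang 61.7 z 0.1266
px [381 199] n 103 c [454.1  18.8] sz [34.6 32.2] ang 46.0 z 0.1261
px [348 203] n 104 c [530.7 -27.7] sz [30.8 31.8] ang 49.7 z 0.1258
px [419 292] n 80 c [591.8 251.9] sz [22.7 22.1] ang 20.5 z 0.0524
side
px [362 180] n 60 c [686.7 -54.7] sz [22.9 37.3] ang 84.6 z 0.206
px [362 172] n 51 c [684.8 -53.1] sz [12.  20.4] ang 6.2 z 0.2336
px [362 209] n 104 c [686.4 -55.3] sz [ 7.5 57.8] ang 8.3 z 0.1207
tray etc
px [297 197] n 78 c [509.5  19.9] sz [34.4 32. ] ang 48.8 z 0.1258
px [275 200] n 80 c [448.   12.7] sz [35.2 30.6] ang 77.5 z 0.1261
px [289 206] n 36 c [483.8 -24.4] sz [ 9.7 51.2] ang 16.0 z 0.1296
px [303 206] n 84 c [525.  -33.7] sz [31.  33.4] ang 18.5 z 0.1262
px [278 213] n 92 c [455.1 -60.3] sz [31.5 32.9] ang 38.9 z 0.1261
px [317 180] n 28 c [587.7 246.6] sz [21.5 21.8] ang 1.6 z 0.0521
```

View pics/crD.png

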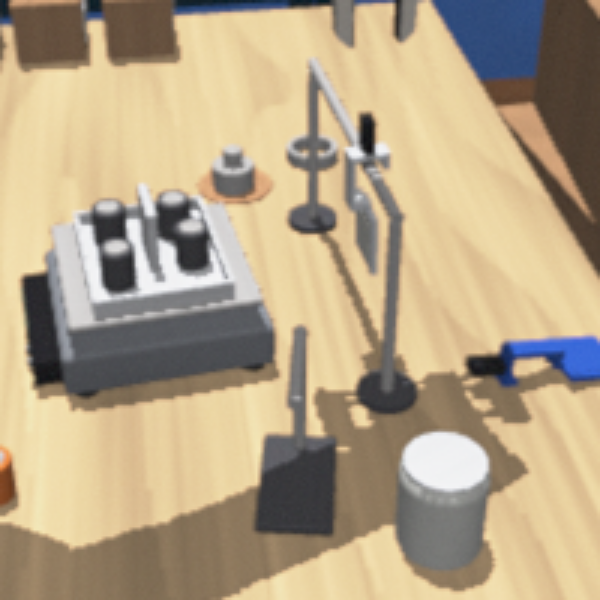

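All goods look in place. One tappet was nudged within the tray, by the announced disturbance, but still stands in it. I'll check the tray's centring once and let everything settle.

Request:
step_arm([
  {"dx": 0,"dy": -1,"dz": -2,"wx": 0,"wy": 0,"wz": 0,"claw": 150},
  {"dx": 0,"dy": -1,"dz": -2,"wx": 0,"wy": 0,"wz": 0,"claw": 150},
  {"dx": 0,"dy": 0,"dz": 0,"wx": 0,"wy": 0,"wz": 0,"claw": 150},
  {"dx": 0,"dy": 0,"dz": 0,"wx": 0,"wy": 0,"wz": 0,"claw": 150},
  {"dx": 0,"dy": 0,"dz": 0,"wx": 0,"wy": 0,"wz": 0,"claw": 150},
  {"dx": 0,"dy": 0,"dz": 0,"wx": 0,"wy": 0,"wz": 0,"claw": 150},
])

```text
time_s: 47.4
tcp_pos: [0.6691, -0.0538, 0.5335]
tcp_rot: [-0.0, 0.679, 0.734, -0.0]
wrist_force: [0.4, 0.2, 0.5]
finger_gap: 0.0383
grip_force: 0.0
```

```bash
python3 - <<'E'
from r import *
for n in('scene','side'):
    p,d,P=shot(n); print(n); b=(.36,.61,-.14,.12)
    blobs(p,P,.077,.084,300,b); blobs(p,P,.095,.102,100,b); blobs(p,P,.148,.156,30,b)
    blobs(p,P,.118,.14,60,b); blobs(p,P,.222,.25,8,(.64,.73,-.12,0))
E
```

```text
scene
px [378 224] n 338 c [477.   -1.4] sz [164.4 165. ] ang 3.5 z 0.0814
px [358 212] n 340 c [488.5 -16. ] sz [136.6 163.8] ang 7.4 z 0.0984
px [362 191] n 60 c [490.9 -14.4] sz [13.1 57.2] ang 4.2 z 0.1508
px [364 203] n 252 c [500.6   3.8] sz [84.6 39.7] ang 60.9 z 0.1266
px [381 199] n 99 c [454.4  17.3] sz [32.  32.1] ang 28.3 z 0.126
px [348 203] n 100 c [530.1 -28. ] sz [32.2 31.5] ang 44.9 z 0.126
px [295 188] n 84 c [690.  -48.3] sz [23.7 15. ] ang 86.2 z 0.234
side
px [289 223] n 717 c [486.7 -17.4] sz [179.6 181.1] ang 7.4 z 0.0814
px [291 218] n 214 c [485.6 -17.1] sz [130.2 166.6] ang 7.5 z 0.099
px [288 196] n 38 c [485.8 -19.6] sz [ 9.8 59.6] ang 7.4 z 0.1509
px [297 197] n 79 c [510.8  19.6] sz [31.2 32.8] ang 36.2 z 0.1258
px [275 200] n 81 c [448.3  11.7] sz [31.1 31.6] ang 79.7 z 0.126
px [303 206] n 86 c [525.2 -33.4] sz [33.5 33.2] ang 54.3 z 0.1257
px [278 213] n 92 c [455. -60.] sz [33.1 31.1] ang 28.6 z 0.1261
px [362 171] n 49 c [684.9 -53.5] sz [11.5 21.1] ang 4.3 z 0.2338
```

The tray is centred on the pan and everything is at rest, so I'm handing the job in.

```bash
python3 -c "
from station import *
print(sign_off())"
```

```text
the job is handed in; nothing more can be done
None
```

I handed the job in at about 47 s of the 210 s allowed; no verdict came back. By my last camera check, the check weight is back on its pad, the tray is centred on the pan with all four tappets, and the hanger hangs released within about 2 mm of the tape mark.

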